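Close a pipe clamp over a tube and drop its swing bolt into the slot

TASK

Close the pipe clamp on the test bench over the steel tube that lies in it: swing the hinged upper half over the tube and press its thumb tab down with about 14 N (never more than 17 N) until the liner bears firmly on the tube. Then swing the bolt up into the forked slot so that its round-bottomed nut climbs over the lips and drops home in the seat behind them, without ramming it, and let go. Leave the tube in its saddle and do not shift the things lying around.

Things in the scene. Friction and masses are not known exactly. Their poses are not given: they have to be found in the camera images.
- clamp: Fixed dark steel clamp base, foot x -85 to 75, y +-45 mm, 12 mm thick; lugs up to 70 mm high. Origin on the table under the tube's axis; z up, y along the tube (level, axis 60 mm high), x across: cap hinge on the +x side, swing bolt on the -x side. x points roughly to the robot's left. All its parts swing in planes of constant y.
- cap: Aluminium hinged upper half; origin on its hinge (clamp frame x 40, y 0, z 62 mm), axes equal to the clamp's when closed. Opening turns it about +y: the tip rises and goes over to +x. Starts open by 1.75 to 2.1 rad; friction (0.45 N m; weight 0.19 N m when level; 3 to 6 N at the tab move it) holds it at any angle. Own frame: shell x -70 to 5, y +-30, z -6 to 40 mm; fork and tab reach on to -x.
- tab (a point): Where to push and press the cap: upper face of its flat thumb tab (cap frame x -118 to -68, y 24 to 52, z 5 to 14 mm; this point -101, 38, 14). A hidden hard liner goes solid on the tube at 0 +- 0.055 rad, different at each start: feel for it. Then the force rises from some 5 N to 18 N within about 3 mm of travel. 14 N here puts 22 to 28 N on the tube, 17 N puts 31 to 34 N.
- cap_seat (a point): Where the nut's ball centre lies when home (cap frame -100, 0, 24 mm), axes as the cap's. Fork around it, cap frame: two tines, y +-17.5, x -117 to -93, tops z 14 mm, slot between them 13 mm wide, open to -x, solid end at x -93.5; a lip 4 mm high across each tine at x -114 to -109, and a 45 degree ramp from the lip down to the tip (x -132, z 0).
- bolt_lift: Steel swing bolt, z along it from its pivot (clamp frame -60, 0, 30 mm) to its free end, y as the clamp's; origin on the pivot, or farther out along z by as much as the bolt is drawn out (up to 22 mm, spring 3 N + 0.25 N/mm). Starts leaning out to the clamp's -x side by 0.65 to 1.0 rad, held at any angle by friction (0.16 N m); upright in the slot. Shank 10 mm.
- nut (a point): Centre of the ball bottom (24 mm diameter) of the bolt's nut, 50.6 mm along the bolt. Swung inward, the ball meets the ramps and slides up over the lips, which draws the bolt out by 8 to 17 mm; the fingers must rise along with it (or draw it out), else their friction jams it (free, 3 to 10 N). Home, the bolt is drawn out 1 to 11 mm and the shank is within 2 mm of the slot's end.
- grip (a point): Centre of the bolt's ribbed square grip, 20 x 20 mm with two flats facing the bolt's +-y, from 58 to 95 mm along the bolt (this point 76.5), axes as the bolt's. It is fixed to bolt and nut. Pinch it firmly across the flats (80 N held well) and tilt the fingers along with the bolt as it swings, else it turns and creeps between the pads.
- tube: Loose steel tube, 42 mm diameter, 260 mm long, 0.6 kg, lying in the saddle; origin at its middle, y along it.
- saddle_mid (a point): Fixed point of the clamp where the middle of the tube belongs.
- flange_ring: Bystander: steel ring of 64 mm diameter, 12 mm thick, lying beside the clamp; origin under its centre.
- wrench: Bystander: wrench 150 mm long, lying beside the clamp; origin under its middle, x along it.
- socket: Bystander: steel socket, 32 mm diameter, 42 mm high, beside the clamp; origin under its centre.
- oil_bottle: Bystander: amber bottle, 60 mm diameter, 150 mm high; origin under its centre.
- jar: Bystander: clear jar, 70 mm diameter, 80 mm high; origin under its centre.
There are look-alikes about, which are no part of the job. What is shaped like the clamp but pink is not meant.

How it is judged:
By the outcome, as a careful person would: the job done as asked, in the order asked, and still so for the second after the job is handed in, with the robot touching nothing.
It also fails if it takes over 72 s, if anything falls off the work surface, if the arm or the gripper's body presses on something with over 40 N, if the wrist force passes 120 N, or if a joint passes its speed limit or range.

ROBOT

A 7-joint arm with a two-finger parallel gripper is mounted at the origin on the work surface. World frame = base frame: x ahead of the robot, y to its left, z up, the work surface at z = 0. Lengths are in mm, angles in rad, forces in N, time in s.
With the tool pointing down it reaches from about 400 to 875 mm from the base axis. Payload 4.4 kg.
Tool frame: the origin (TCP) lies midway between the tips of the shut fingers; the grasp point (between the pads) lies 19 mm behind it (ctrl.grip_point_offset is the distance from the TCP to the grasp point, in mm); z points along the fingers, y is the direction in which the jaws open and shut (so a half turn about z gives the same grasp; the last joint's range is limited). The gripper opens to 85 mm and grips with 20 to 120 N. Pads are 22 mm wide; open, the fingers measure 114 mm over their backs; the gripper's body (76 mm by 85 mm) begins 54 mm behind the grasp point. The pads swing forward as they close: fully open they stand 13 mm farther back than shut.
Start: joints at [-1.317, 0.628, 0.038, 1.517, -0.027, 0.996, -0.02], TCP at [204.321, 617.066, 231.313] pointing down, gripper open.
Joint ranges: [-3.06, 3.06], [-0.37, 2.12], [-1.25, 1.32], [0.18, 2.47], [-1.1, 4.24], [0.23, 1.98], [-2.94, 2.94]. Speed limits (rad/s): [2.57, 2.57, 3.14, 3.14, 3.14, 3.14, 3.14].

INTERFACE

Orientations are given as [roll, pitch, yaw] about the fixed x, y, z axes, in that order (R = Rz(yaw) Ry(pitch) Rx(roll)).
In Python, from cell import ctrl, imaging, models gives the robot as it stands. The module is installed in compiled form; this text tells all that it offers.
- The arm moves only by the tool drive_tool, never from a script. Its argument "deltas" is text: rows parted by semicolons, each of 5 numbers parted by spaces: the shift along the tool's x, y, z in m, then the turn about the tool's z in degrees, then the finger opening in m, from 0 to 0.0854. A call has 1 to 12 rows; each row is the pose to reach, as a shift and turn from the pose commanded when the call began, along the tool's axes at that moment; what a row does not reach only later rows make up. A row lasts 1/8 s, in which the tool goes at most 62.5 mm and 10.7 degrees, less where a joint would pass 70% of its speed; a pose out of reach is approached as far as the arm can. A call with a gripper value outside its range is refused whole. The fingers move at their own pace and stop on an object; the grip force is fixed at half the most. Time passes only in rows, so rows that repeat a pose let the fingers close. It gives the time, the measured TCP pose, the force and the opening at its end, in the units of the state.
- ctrl.read_state(): the state, without advancing time (a new reading comes with each control period).
- imaging.get_image(name): name is "scene" or "top" or "wrist"; returns a dict with "color" (400x640x3 uint8, red, green, blue), "range_z" (400x640 float32, mm along the optical axis (not along the pixel's ray), 0 where there is no reading), "vfov" (degrees; the focal length in pixels is half the picture's height over the tangent of half this angle, whatever the lens; pixels are square), "cx", "cy" (the principal point, pixels), "extrinsics" (4x4, takes a point from camera to world coordinates). Camera axes: x right, y down, z forward; pixel columns grow to the right and rows downward; lengths in mm; the calibration is good to about 2 mm. A picture is of the moment at which its call begins.
- ctrl.finish_job(): hands the job in, once; it reports no verdict.
Trained networks look in a picture, given as the dict that the camera call returned (one of the last four; its "shot" number tells which), for a name from the list of things; names that differ only in an ending like _2 or _b are one class to them, and where a whole thing is asked for, a point or a joint stands for the part that bears it (a point fixed in the world has none). Each returns a list of dicts, best first, with "score" (0 to 1); they miss things now and then, are a little off and sometimes report something else, mostly with a low value. They report only what shows in the picture. A call takes as long as a camera call. They do not tell look-alikes from the thing itself.
- models.spot_in(picture, thing): "point" ([column, row] in pixels, amid what is visible of it).
- models.landmark_of(picture, thing): "point" ([column, row] in pixels: a listed point, or the origin of a listed thing).
The state is a dict: "clock": time; "qpos": joint angles; "qd": joint speeds; "tau": joint torques, N m; "eef_pos": TCP position; "tool_rot": TCP orientation; "force": force on the tool from outside, world axes, zero at the start; "torque": the same for the moment, N m; "width": finger opening in mm.
Only numpy, scipy, OpenCV 4.12 (cv2) and the standard library are available. Lean on these libraries where they do the work, as an engineer would, in place of code of your own. Each camera call takes 0.05 s, during which the arm holds its last target.

## Working session

There is one attempt and no reset: what is moved stays moved. The work goes in short steps, Python scripts to look and compute and a tool call to move; the robot and the scene stay as the last step left them, time stands still between calls to the robot, and variables do not carry over. Pictures are saved under pics/ and viewed, and the job is handed in when it is done.

Besides the shell and the picture viewer there is one more tool, called after "Request:" as name(argument=value, ...) on one line, values as JSON. drive_tool: Moves the arm, as the interface text tells. Its arguments: {"type":"object","properties":{"deltas":{"type":"string"}},"required":["deltas"]}

```bash
mkdir -p pics; ls; cat > h.py <<'E'
import numpy as np, cv2, sys
from cell import ctrl, imaging, models
def K(p):
    h,w=p['color'].shape[:2]; f=h/2/np.tan(np.radians(p['vfov'])/2); return f,p['cx'],p['cy']
def deproj(p,u,v,z):
    f,cx,cy=K(p); c=np.array([(u-cx)*z/f,(v-cy)*z/f,z,1.0]); return (np.array(p['extrinsics'])@c)[:3]
def proj(p,X):
    f,cx,cy=K(p); c=np.linalg.inv(np.array(p['extrinsics']))@np.append(X,1); return np.array([cx+f*c[0]/c[2],cy+f*c[1]/c[2],c[2]])
def cloud(p):
    f,cx,cy=K(p); z=p['range_z']; h,w=z.shape; u,v=np.meshgrid(np.arange(w),np.arange(h))
    c=np.stack([(u-cx)*z/f,(v-cy)*z/f,z,np.ones_like(z)],-1); return (c@np.array(p['extrinsics']).T)[...,:3]
def save(p,n): cv2.imwrite('pics/'+n,p['color'][...,::-1])
E
python3 - <<'E'
from h import *
np.set_printoptions(precision=1,suppress=True)
print(ctrl.read_state(), ctrl.grip_point_offset)
for n in ['scene','top','wrist']:
    p=imaging.get_image(n); save(p,n+'0.png'); print(n,p['vfov'],p['extrinsics'])
    np.savez('/tmp/'+n+'0.npz',**{k:np.array(v) for k,v in p.items()})
    for t in ['clamp','cap','tab','cap_seat','bolt_lift','nut','grip','tube','saddle_mid','flange_ring','wrench','socket','oil_bottle','jar']:
        L=models.landmark_of(p,t)[:3]
        print(t,[(np.round(d['point']),round(d['score'],2)) for d in L])
E
```

```text
pics
{'clock': 0.0, 'qpos': array([-1.3,  0.6,  0. ,  1.5, -0. ,  1. , -0. ]), 'qd': array([-0.,  0.,  0., -0., -0., -0.,  0.]), 'tau': array([ -0. , -56.3,   1.2, -19.3,   0. ,   0. ,  -0. ]), 'eef_pos': array([204.1, 616.5, 230.4]), 'tool_rot': array([-3.1,  0. ,  2.8]), 'force': array([0.3, 1.1, 0.4]), 'torque': array([ 0.1, -0. , -0. ]), 'width': 85.49948082198563} 18.700000000000003
scene 43.105233012592905 [[  -0.1    0.7   -0.7 1514.7]
 [   1.     0.1   -0.1  133.6]
 [  -0.    -0.7   -0.7 1001.4]
 [   0.     0.     0.     1. ]]
clamp [(array([314., 212.]), 0.88), (array([429., 263.]), 0.88), (array([314., 195.]), 0.71)]
cap [(array([331., 198.]), 0.79), (array([448., 250.]), 0.66)]
tab [(array([354., 178.]), 0.77), (array([411., 229.]), 0.69)]
cap_seat [(array([409., 234.]), 0.98), (array([180., 185.]), 0.5)]
bolt_lift [(array([406., 250.]), 0.72), (array([297., 200.]), 0.46), (array([182., 185.]), 0.19)]
nut [(array([408., 233.]), 0.69), (array([282., 187.]), 0.54), (array([353., 189.]), 0.43)]
grip [(array([412., 225.]), 0.61), (array([274., 180.]), 0.55)]
tube [(array([314.
[... 862 characters left out ...]
), 0.59)]
grip [(array([371., 238.]), 0.73), (array([235., 168.]), 0.68)]
tube [(array([328., 220.]), 0.94)]
saddle_mid [(array([326., 224.]), 0.89), (array([215., 168.]), 0.6)]
flange_ring [(array([387., 206.]), 0.72)]
wrench [(array([298., 186.]), 0.56), (array([268., 257.]), 0.53)]
socket [(array([271., 257.]), 0.66)]
oil_bottle [(array([181., 223.]), 0.97)]
jar [(array([476., 249.]), 0.91), (array([327., 226.]), 0.41)]
wrist 64.89267931689405 [[  0.3   0.9   0.3 141.1]
 [  0.9  -0.3  -0.1 638.5]
 [ -0.    0.3  -1.  373.4]
 [  0.    0.    0.    1. ]]
clamp []
cap []
tab []
cap_seat []
bolt_lift []
nut []
grip []
tube []
saddle_mid []
flange_ring []
wrench []
socket []
oil_bottle []
jar []
```

View pics/scene0.png

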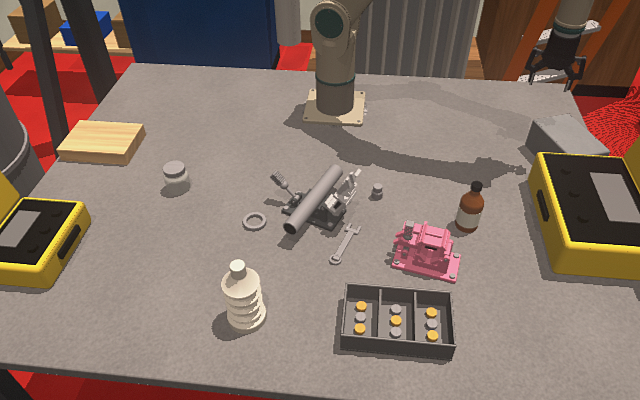

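View pics/top0.png

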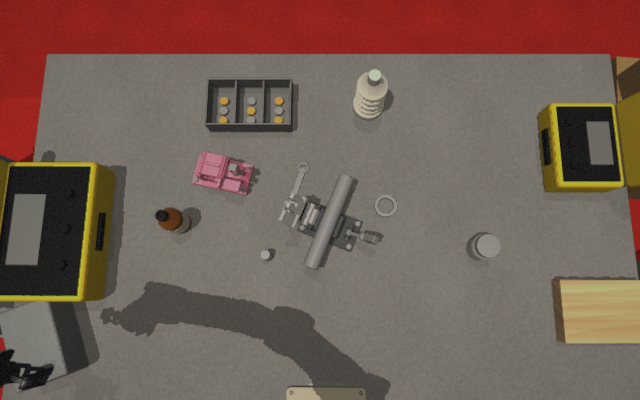

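```bash
python3 - <<'E'
import cv2
a=cv2.imread('pics/scene0.png')[130:290,150:490]; cv2.imwrite('pics/scene0c.png',cv2.resize(a,None,fx=2.35,fy=2.35,interpolation=cv2.INTER_CUBIC))
a=cv2.imread('pics/top0.png')[130:290,160:500]; cv2.imwrite('pics/top0c.png',cv2.resize(a,None,fx=2.35,fy=2.35,interpolation=cv2.INTER_CUBIC))
E
```

```text
(no output)
```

View pics/scene0c.png

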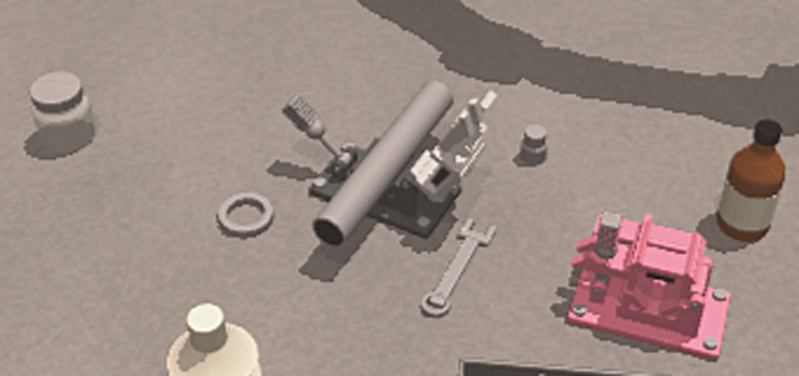

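View pics/top0c.png

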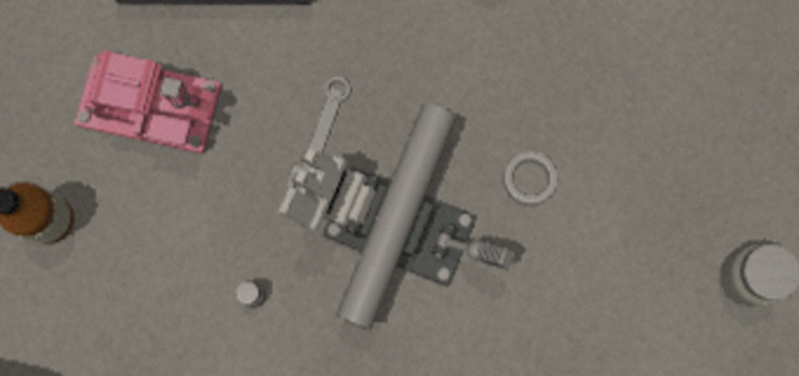

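```bash
python3 - <<'E'
from h import *
np.set_printoptions(precision=3,suppress=True)
s=ctrl.read_state(); print(s['clock'],s['eef_pos'],s['tool_rot'])
for n,pts in dict(top=dict(saddle=(326,224),clamp=(328,225),tubec=(328,220),nut=(362,236),grip=(371,238),bolt=(350,233),tab=(284,219),seat=(289,198),cap=(312,216)),scene=dict(saddle=(316,197),clamp=(314,212),nut=(282,187),grip=(274,180),bolt=(297,200),tab=(354,178),cap=(331,198))).items():
    d=np.load('/tmp/%s0.npz'%n); p={k:d[k] for k in d}; C=cloud(p)
    for k,(u,v) in pts.items(): print(n,k,C[v,u])
    # tube points z 70-85
    m=(C[...,2]>66)&(C[...,2]<86)&(C[...,0]>400)&(C[...,0]<750)&(abs(C[...,1])<130)
    P=C[m]; print(len(P),P.mean(0),P.min(0),P.max(0))
    if n=='top':
        vis=np.zeros((400,640),np.uint8); 
        z=C[...,2]; vis=np.clip(z*1.5+20,0,255).astype(np.uint8); cv2.imwrite('pics/topz.png',cv2.resize(vis[130:290,220:450],None,fx=3.4,fy=3.4,interpolation=cv2.INTER_NEAREST))
E
```

```text
2.25 [204.308 617.073 231.328] [ 3.142 -0.     2.822]
top saddle [517.995   1.628  79.842]
top clamp [514.662  -3.577  85.108]
top tubec [528.505  -3.558  79.972]
top nut [487.825 -92.29   71.298]
top grip [ 480.402 -113.459   92.561]
top bolt [499.041 -62.627  42.157]
top tab [519.444 103.297 155.762]
top seat [571.324  92.035 156.449]
top cap [540.196  38.534  72.253]
1874 [527.698   0.261  76.222] [ 402.298 -124.469   66.028] [655.068  72.204  85.963]
scene saddle [544.313   1.91   74.618]
scene clamp [559.71   -2.321  32.965]
scene nut [504.162 -97.306  64.961]
scene grip [ 489.213 -121.606   75.289]
scene bolt [509.731 -56.451  24.803]
scene tab [556.159 100.78  161.139]
scene cap [538.416  41.475  69.265]
1271 [540.833  -6.135  75.197] [ 404.17  -129.846   66.007] [658.462  91.342  85.993]
```

View pics/topz.png

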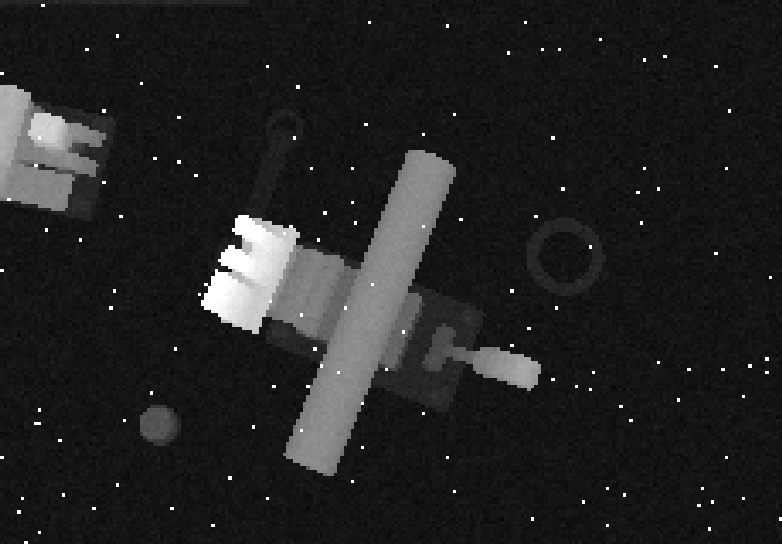

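```bash
cat >> h.py <<'E'
def load(n):
    d=np.load('/tmp/%s.npz'%n); return {k:d[k] for k in d}
def shot(n,tag):
    p=imaging.get_image(n); save(p,tag+'.png'); np.savez('/tmp/'+tag+'.npz',**{k:np.array(v) for k,v in p.items()}); return p
E
python3 - <<'E'
from h import *
np.set_printoptions(precision=3,suppress=True)
from scipy.optimize import least_squares
for n in ['top0','scene0']:
    p=load(n); C=cloud(p)
    m=(C[...,2]>64)&(C[...,2]<86)&(C[...,0]>395)&(C[...,0]<665)
    P=C[m]
    o=np.array([528,-2.]); th=np.arctan2(0.94,0.33)
    # restrict to near tube axis
    def res(q,P=None):
        xd=np.array([np.cos(q[1]),np.sin(q[1])]); d=(P[:,:2]-o)@xd-q[0]
        return np.hypot(d,P[:,2]-60-q[2])-21
    q=np.array([0,th,0.])
    for tol in (25,12,6,4,4):
        xd=np.array([np.cos(q[1]),np.sin(q[1])]); Q=P[(abs((P[:,:2]-o)@xd-q[0])<23)&(abs(res(q,P))<tol)]
        q=least_squares(res,q,args=(Q,),loss='soft_l1').x
    xd=np.array([np.cos(q[1]),np.sin(q[1])]); yd=np.array([-xd[1],xd[0]])
    t=(Q[:,:2]-o)@yd
    print(n,len(Q),q,np.percentile(t,[0.5,99.5]),'ctr',o+q[0]*xd+yd*np.percentile(t,[.5,99.5]).mean())
    # coordinates in clamp-frame-ish: bolt points
    O=o+q[0]*xd
    X=(C[...,:2]-O)@xd; Y=(C[...,:2]-O)@yd
    m=(X<-70)&(X>-160)&(C[...,2]>30)&(abs(Y)<60)
    B=np.stack([X[m],Y[m],C[...,2][m]],1); print('bolt',len(B),np.median(B,0),B.min(0),B.max(0))
    for lo in range(-150,-70,8):
        b=B[(B[:,0]>=lo)&(B[:,0]<lo+8)]
        if len(b): print(lo,len(b),np.percentile(b[:,1],[3,97]),np.percentile(b[:,2],[5,97]))
E
```

```text
top0 1494 [-2.499  1.19   0.036] [-130.799  126.904] ctr [528.879  -5.044]
bolt 195 [-109.169    2.755   83.158] [-136.949  -10.166   39.785] [-70.525  12.629 100.75 ]
-142 10 [-6.46  11.265] [83.769 89.495]
-134 24 [-6.583 11.444] [83.885 98.483]
-126 31 [-8.204 11.743] [ 85.02  100.511]
-118 29 [-6.896 11.566] [77.878 93.   ]
-110 28 [-7.91  11.994] [73.195 87.466]
-102 29 [-9.449 12.535] [65.448 79.672]
-94 21 [-6.035 10.493] [57.688 74.698]
-86 11 [-2.677  5.948] [50.622 58.436]
-78 12 [-1.661  6.152] [41.128 53.357]
scene0 998 [-2.667  1.189 -1.47 ] [-134.098  125.623] ctr [530.938  -6.054]
bolt 213 [-108.198   -4.597   77.083] [-137.755  -14.307   32.598] [-70.408  14.139  99.239]
-142 5 [-8.142  4.268] [80.552 86.405]
-134 14 [-12.794   4.752] [74.333 96.627]
-126 38 [-12.16  12.84] [69.479 96.973]
-118 36 [-11.799   6.756] [66.569 93.873]
-110 33 [-11.585   8.74 ] [65.279 86.139]
-102 31 [-12.658   6.721] [59.721 81.309]
-94 30 [-9.824  3.37 ] [51.202 75.779]
-86 14 [-3.902  3.063] [45.548 65.411]
-78 12 [-3.957  5.553] [36.862 49.271]
```

Request:
drive_tool(deltas="-0.042 -0.041 -0.005 1 0; -0.084 -0.081 -0.01 2 0; -0.126 -0.122 -0.015 3 0; -0.168 -0.163 -0.02 3.5 0; -0.21 -0.203 -0.025 3.5 0; -0.252 -0.244 -0.03 3.5 0; -0.294 -0.285 -0.03 3.5 0; -0.336 -0.325 -0.03 3.5 0; -0.378 -0.366 -0.03 3.5 0; -0.42 -0.407 -0.03 3.5 0; -0.462 -0.447 -0.03 3.5 0; -0.504 -0.488 -0.03 3.5 0")

```text
clock: 3.75
eef_pos: [530.3, -6.2, 261.6]
tool_rot: [3.141, 0.001, 2.761]
force: [0.7, 0.3, 0.0]
width: -0.1
```

```bash
python3 - <<'E'
from h import *
np.set_printoptions(precision=3,suppress=True)
s=ctrl.read_state(); print(s['clock'],s['eef_pos'],s['tool_rot'],s['force'],s['width'])
p=shot('wrist','w1')
for t in ['clamp','cap','tab','cap_seat','bolt_lift','nut','grip','tube','saddle_mid']:
    print(t,[(np.round(d['point']),round(d['score'],2)) for d in models.landmark_of(p,t)[:3]])
E
```

```text
3.75 [530.264  -6.188 261.595] [3.141 0.001 2.761] [0.748 0.311 0.04 ] -0.12697239286233342
clamp [(array([577., 177.]), 0.76)]
cap [(array([360., 171.]), 0.6), (array([233., 238.]), 0.52)]
tab [(array([443., 138.]), 0.81), (array([575., 167.]), 0.57)]
cap_seat [(array([589., 203.]), 0.79), (array([446., 184.]), 0.67)]
bolt_lift [(array([271., 162.]), 0.57)]
nut [(array([581., 201.]), 0.84), (array([237., 171.]), 0.69), (array([447., 182.]), 0.69)]
grip [(array([604., 210.]), 0.94), (array([210., 169.]), 0.82), (array([231., 244.]), 0.73)]
tube []
saddle_mid [(array([619., 190.]), 0.56)]
```

View pics/w1.png

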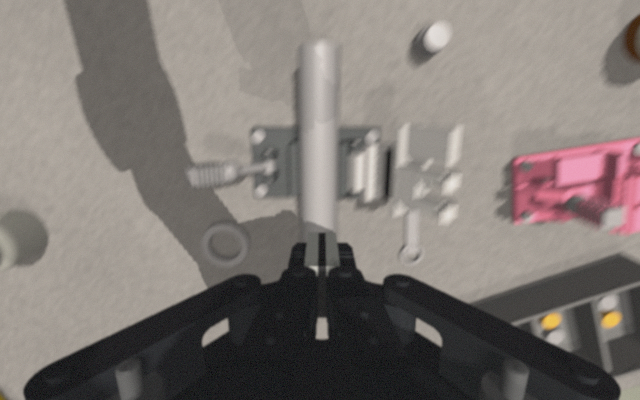

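```bash
python3 - <<'E'
from h import *
np.set_printoptions(precision=2,suppress=True)
from scipy.optimize import least_squares
p=load('w1'); C=cloud(p)
u,v=np.meshgrid(np.arange(640),np.arange(400))
ok=(v<250)
o=np.array([528.,-4.]); 
m=ok&(C[...,2]>64)&(C[...,2]<86)&(C[...,0]>380)&(C[...,0]<665); P=C[m]
def res(q,P):
    xd=np.array([np.cos(q[1]),np.sin(q[1])]); d=(P[:,:2]-o)@xd-q[0]
    return np.hypot(d,P[:,2]-60-q[2])-21
q=np.array([0,1.19,0.])
for tol in (25,12,6,4,4):
    xd=np.array([np.cos(q[1]),np.sin(q[1])]); Q=P[(abs((P[:,:2]-o)@xd-q[0])<23)&(abs(res(q,P))<tol)]
    q=least_squares(res,q,args=(Q,),loss='soft_l1').x
xd=np.array([np.cos(q[1]),np.sin(q[1])]); yd=np.array([-xd[1],xd[0]]); O=o+q[0]*xd
t=(Q[:,:2]-O)@yd
print(len(Q),q,np.percentile(t,[.5,99.8]),O)
X=(C[...,:2]-O)@xd; Y=(C[...,:2]-O)@yd; Z=C[...,2]
print('table z',np.median(Z[ok&(abs(Z)<8)]))
# foot
m=ok&(Z>8)&(Z<18)&(abs(Y)<70)&(X>-120)&(X<110)
for a,b in ((-85,-60),(-60,-30),(30,75)):
    mm=m&(X>a)&(X<b); print('foot',a,b,np.percentile(Y[mm],[0,1,99,100]),np.median(Z[mm]))
mm=m&(abs(Y)<45); print('footX',np.percentile(X[mm],[0,1,99,100]))
m=ok&(X<-70)&(X>-160)&(Z>30)&(abs(Y)<60)
B=np.stack([X[m],Y[m],Z[m]],1); print('bolt',len(B),B.min(0),B.max(0))
for lo in range(-144,-60,6):
    b=B[(B[:,0]>=lo)&(B[:,0]<lo+6)]
    if len(b): print(lo,len(b),np.percentile(b[:,1],[2,98]),np.percentile(b[:,2],[50,97]))
m=ok&(X>60)&(X<130)&(Z>90)&(abs(Y)<70)
B=np.stack([X[m],Y[m],Z[m]],1); print('cap',len(B),B.min(0),B.max(0))
for lo in range(-60,60,6):
    b=B[(B[:,1]>=lo)&(B[:,1]<lo+6)]
    if len(b): print(lo,len(b),np.percentile(b[:,0],[2,98]),np.percentile(b[:,2],[2,50,98]))
vis=np.clip(Z*1.5+20,0,255).astype(np.uint8); cv2.imwrite('pics/w1z.png',vis)
np.savez('/tmp/frame.npz',O=O,xd=xd,yd=yd)
E
```

```text
7430 [-1.12  1.19 -0.67] [-72.68 128.82] [527.58  -5.04]
table z -0.5797070106188471
foot -85 -60 [-41.9  -41.19  46.99  47.07] 11.607908573564032
foot -60 -30 [-41.58 -41.22  47.02  47.12] 11.391223756794858
foot 30 75 [-41.37 -40.66  47.1   47.16] 11.593704231466916
footX [-85.06 -83.96  72.08  75.05]
bolt 1327 [-137.34   -8.53   38.95] [-70.07  14.32  99.44]
-138 54 [-6.43 12.81] [88.18 91.06]
-132 78 [-5.7  12.89] [93.93 97.93]
-126 167 [-7.01 12.84] [96.46 99.06]
-120 181 [-7.66 12.88] [91.88 95.15]
-114 172 [-7.02 12.89] [86.47 90.15]
-108 154 [-7.83 12.79] [81.54 84.48]
-102 160 [-7.7  14.09] [75.33 79.89]
-96 129 [-7.35 13.1 ] [71.03 74.23]
-90 102 [-4.3  10.12] [64.94 71.61]
-84 59 [-1.98  7.32] [53.11 56.74]
-78 53 [-2.32  7.26] [47.78 50.69]
-72 18 [-1.62  7.18] [43.97 46.11]
cap 5387 [ 68.13 -27.71 103.19] [110.82  54.38 179.  ]
-30 92 [68.68 95.39] [110.89 119.   123.61]
-24 99 [68.84 87.13] [115.89 120.75 124.36]
-18 258 [ 69.01 102.45] [118.98 149.56 177.12]
-12 459 [ 69.58 102.87] [118.72 153.73 177.51]
-6 520 [ 69.74 107.5 ] [119.23 147.22 176.74]
0 239 [68.64 93.75] [118.42 138.16 144.24]
6 338 [ 69.38 101.91] [119.33 143.71 177.3 ]
12 519 [ 69.35 103.15] [110.17 151.59 177.3 ]
18 539 [ 69.56 106.77] [109.76 140.38 176.68]
24 323 [ 69.14 107.91] [117.99 138.6  162.01]
30 470 [ 69.5  107.27] [119.29 142.26 162.49]
36 472 [ 69.47 107.55] [119.55 142.88 162.35]
42 493 [ 69.19 107.69] [118.88 142.68 162.3 ]
48 491 [ 69.62 107.6 ] [119.47 143.13 162.18]
54 75 [ 70.29 107.51] [109.16 138.81 161.28]
```

View pics/w1z.png

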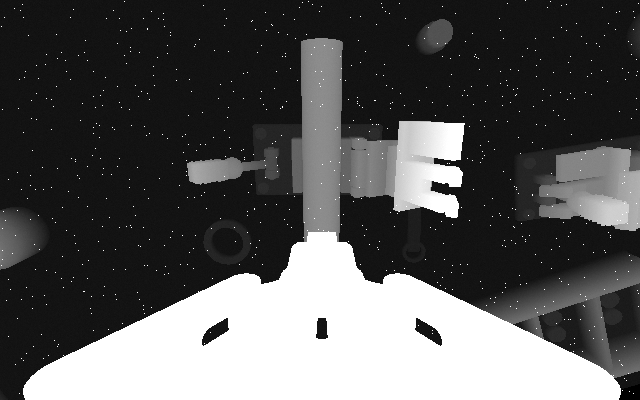

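```bash
cat >> h.py <<'E'
_f=np.load('/tmp/frame.npz'); XD,YD=_f['xd'],_f['yd']; CO=_f['O']+2.8*YD
def toclamp(P):
    P=np.atleast_2d(P); return np.stack([(P[:,:2]-CO)@XD,(P[:,:2]-CO)@YD,P[:,2]],1)
def toworld(c): return np.append(CO+c[0]*XD+c[1]*YD,c[2])
def R(rot):
    r,p,y=rot
    from scipy.spatial.transform import Rotation as Ro
    return Ro.from_euler('xyz',rot).as_matrix()
def delta(targets):
    "clamp frame xyz list -> tool deltas m"
    s=ctrl.read_state(); M=R(s['tool_rot'])
    for t in targets: print(t,'->',np.round(M.T@(toworld(t)-s['eef_pos'])/1000,4))
def st():
    s=ctrl.read_state(); M=R(s['tool_rot']); f=s['force']
    print('t',s['clock'],'clamp xyz',toclamp(s['eef_pos'])[0].round(1),'toolx ang rel clamp deg',np.degrees(np.arctan2(M[1,0],M[0,0])-np.arctan2(XD[1],XD[0])).round(2),
     'F clamp',np.round([f[:2]@XD,f[:2]@YD,f[2]],2),'w',round(s['width'],1),'q',np.round(s['qpos'],2))
E
python3 - <<'E'
from h import *
np.set_printoptions(precision=2,suppress=True)
st(); print(CO,np.arctan2(XD[1],XD[0]))
delta([(-129,0,130),(-129,0,104),(-136,0,79)])
p=load('w1'); C=cloud(p); 
s=ctrl.read_state(); M=R(s['tool_rot']); T=(C-s['eef_pos'])@M
for a in range(-90,5,6):
    m=(T[...,2]>=a)&(T[...,2]<a+6)&(p['range_z']>0)&(abs(T[...,0])<80)&(abs(T[...,1])<90)
    if m.sum()>5: print(a,m.sum(),'x',np.percentile(T[m][:,0],[1,99]),'y',np.percentile(T[m][:,1],[1,99]))
E
```

```text
t 4.25 clamp xyz [  2.3  -3.5 261.4] toolx ang rel clamp deg 90.2 F clamp [ 0.27 -0.65  0.28] w 0.0 q [-0.16  0.42  0.17  1.82 -0.09  0.91  1.24]
[524.99  -3.99] 1.1889406565941834
(-129, 0, 130) -> [ 0.   -0.13  0.13]
(-129, 0, 104) -> [ 0.   -0.13  0.16]
(-136, 0, 79) -> [ 0.   -0.14  0.18]
-90 11509 x [ 2.08 16.03] y [-61.95  58.18]
-84 7464 x [ 1.   15.95] y [-59.33  55.53]
-78 7593 x [-7.4  15.87] y [-54.34  50.48]
-72 4923 x [-7.5  15.81] y [-49.74  45.83]
-66 2780 x [-9.85 15.12] y [-45.47  41.64]
-60 4482 x [-10.    10.94] y [-40.09  36.1 ]
-54 2421 x [-9.96 12.13] y [-36.78  32.65]
-48 1517 x [-11.9   12.22] y [-31.23  27.48]
-42 692 x [-12.66  10.61] y [-18.25  14.42]
-36 268 x [-0.96  9.9 ] y [-8.47  6.64]
-30 406 x [4.74 9.79] y [-15.2   11.47]
-24 386 x [4.49 9.71] y [-15.31  11.42]
-18 349 x [4.59 9.66] y [-15.15  11.36]
-12 276 x [4.7 9.7] y [-14.52  10.66]
-6 55 x [8.7  9.55] y [-8.21  4.46]
```

Request:
drive_tool(deltas="0.0005 -0.015 0 -10.6 0; 0.001 -0.03 0.01 -21.2 0; 0.0015 -0.045 0.025 -31.8 0; 0.002 -0.06 0.04 -42.4 0; 0.0025 -0.075 0.055 -53 0; 0.003 -0.09 0.075 -63.6 0; 0.0035 -0.105 0.095 -74.2 0; 0.004 -0.12 0.115 -84.8 0; 0.004 -0.131 0.131 -89.8 0; 0.004 -0.131 0.15 -89.8 0; 0.004 -0.131 0.156 -89.8 0")

```text
clock: 5.62
eef_pos: [476.4, -124.2, 104.6]
tool_rot: [3.14, -0.0, -1.954]
force: [-0.5, 0.4, 0.3]
width: 0.1
```

```bash
python3 - <<'E'
from h import *
np.set_printoptions(precision=4,suppress=True)
st(); delta([(-129,0,104),(-134,0,90),(-137,0,79)])
E
```

```text
t 5.625 clamp xyz [-129.6    0.3  104.6] toolx ang rel clamp deg -180.1 F clamp [0.21 0.62 0.29] w 0.1 q [ 0.34  0.61 -0.2   2.06  0.25  0.49  2.71]
(-129, 0, 104) -> [-0.0006 -0.0003  0.0006]
(-134, 0, 90) -> [ 0.0044 -0.0003  0.0146]
(-137, 0, 79) -> [ 0.0074 -0.0003  0.0256]
```

Request:
drive_tool(deltas="0.001 0 0.004 0 0; 0.002 0 0.008 0 0; 0.004 0 0.013 0 0; 0.005 0 0.017 0 0; 0.007 0 0.021 0 0; 0.008 0 0.025 0 0")

```text
clock: 6.38
eef_pos: [474.1, -132.4, 80.2]
tool_rot: [-3.141, 0.0, -1.955]
force: [-1.3, -2.1, 3.3]
width: -0.0
```

```bash
python3 - <<'E'
from h import *
np.set_printoptions(precision=4,suppress=True)
st()
E
```

```text
t 6.375 clamp xyz [-138.1   -0.6   80.2] toolx ang rel clamp deg -180.15 F clamp [-2.41  0.41  3.26] w -0.0 q [ 0.34  0.66 -0.18  2.08  0.27  0.43  2.7 ]
```

Request:
drive_tool(deltas="0 0 -0.05 10.6 0; 0 0 -0.1 21.2 0; -0.02 0.003 -0.135 31.8 0; -0.05 0.008 -0.135 42.4 0; -0.085 0.014 -0.135 53 0; -0.12 0.02 -0.135 63.6 0; -0.155 0.025 -0.135 74.2 0; -0.19 0.03 -0.135 84.8 0; -0.225 0.035 -0.135 95.4 0; -0.25 0.04 -0.135 106 0; -0.27 0.041 -0.135 116.6 0; -0.273 0.041 -0.135 127.2 0")

```text
clock: 7.88
eef_pos: [538.1, 139.6, 214.3]
tool_rot: [3.141, -0.002, 2.106]
force: [-0.2, -0.9, 0.3]
width: -0.2
```

Request:
drive_tool(deltas="0 0 0 10.6 0; 0 0 0.01 21.2 0; 0 0 0.03 31.8 0; 0 0 0.05 42.4 0; 0 0 0.07 52.9 0; 0 0 0.07 52.9 0")

```text
clock: 8.62
eef_pos: [536.7, 137.1, 143.3]
tool_rot: [-3.138, 0.003, 1.188]
force: [-0.6, 0.8, 0.2]
width: 0.1
```

```bash
python3 - <<'E'
from h import *
np.set_printoptions(precision=4,suppress=True)
st()
p=shot('wrist','w2'); shot('top','top2')
C=cloud(p)
t=toclamp(C.reshape(-1,3)).reshape(C.shape)
E
```

```text
t 8.625 clamp xyz [135.3  41.7 143.3] toolx ang rel clamp deg -0.06 F clamp [0.52 0.9  0.2 ] w 0.1 q [-0.66  0.68  0.56  1.88 -0.52  0.74 -0.18]
```

View pics/w2.png

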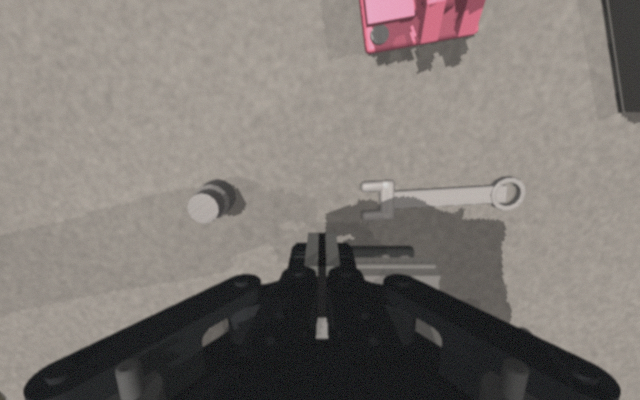

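View pics/top2.png

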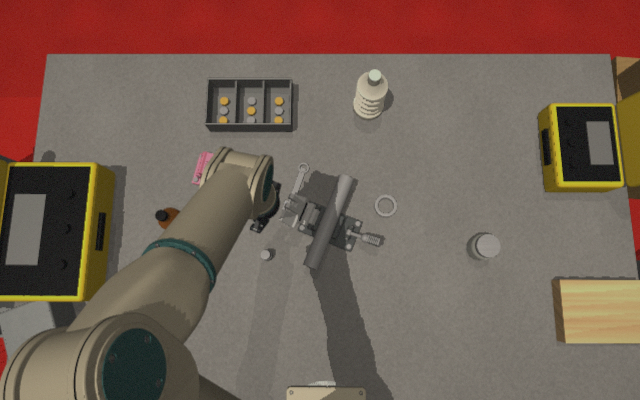

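```bash
python3 - <<'E'
import numpy as np
def tgt(th):
    if th>np.pi/2:
        X=40-118*np.cos(th)+14*np.sin(th)+10; Z=150+ (157-150)*min(1,(2.07-th)/0.5)
    else:
        s=95+10*min(1,(np.pi/2-th)/1.0)
        X=40-s*np.cos(th)+14*np.sin(th)+10; Z=62+s*np.sin(th)+14*np.cos(th)
    return np.array([X,39.5,Z])
for th in [2.07,1.97,1.87,1.77,1.67,1.57,1.46,1.35,1.24,1.13,1.02,.91,.8,.7,.6,.5,.42,.34,.26,.2,.15,.1]:
    t=tgt(th); d=t-np.array([135.3,41.7,143.3]); print(th,t.round(1),(np.array([d[0],-d[1],-d[2]])/1000).round(4))
E
```

```text
2.07 [118.8  39.5 150. ] [-0.0165  0.0022 -0.0067]
1.97 [108.8  39.5 151.4] [-0.0265  0.0022 -0.0081]
1.87 [ 98.2  39.5 152.8] [-0.0371  0.0022 -0.0095]
1.77 [ 87.1  39.5 154.2] [-0.0482  0.0022 -0.0109]
1.67 [ 75.6  39.5 155.6] [-0.0597  0.0022 -0.0123]
1.57 [ 63.9  39.5 157. ] [-0.0714  0.0022 -0.0137]
1.46 [ 53.3  39.5 159.1] [-0.082   0.0022 -0.0158]
1.35 [ 42.4  39.5 159.9] [-0.0929  0.0022 -0.0166]
1.24 [ 31.3  39.5 159.5] [-0.104   0.0022 -0.0162]
1.13 [ 20.2  39.5 157.9] [-0.1151  0.0022 -0.0146]
1.02 [  9.3  39.5 155. ] [-0.126   0.0022 -0.0117]
0.91 [ -1.3  39.5 150.8] [-0.1366  0.0022 -0.0075]
0.8 [-11.5  39.5 145.4] [-0.1468  0.0022 -0.0021]
0.7 [-20.3  39.5 139.5] [-0.1556  0.0022  0.0038]
0.6 [-28.5  39.5 132.7] [-0.1638  0.0022  0.0106]
0.5 [-35.4  39.5 124.6] [-0.1707  0.0022  0.0187]
0.42 [-40.2  39.5 117.6] [-0.1755  0.0022  0.0257]
0.34 [-44.3  39.5 110.2] [-0.1796  0.0022  0.0331]
0.26 [-47.9  39.5 102.5] [-0.1832  0.0022  0.0408]
0.2 [-50.1  39.5  96.6] [-0.1854  0.0022  0.0467]
0.15 [-51.7  39.5  91.5] [-0.187   0.0022  0.0518]
0.1 [-53.1  39.5  86.4] [-0.1884  0.0022  0.0569]
```

Request:
drive_tool(deltas="-0.0165 0.002 -0.007 0 0; -0.026 0.002 -0.008 0 0; -0.037 0.002 -0.0095 0 0; -0.048 0.002 -0.011 0 0; -0.06 0.002 -0.0125 0 0; -0.0715 0.002 -0.0135 0 0; -0.082 0.002 -0.016 0 0; -0.093 0.002 -0.0165 0 0; -0.104 0.002 -0.016 0 0; -0.115 0.002 -0.0145 0 0; -0.126 0.002 -0.0115 0 0; -0.1365 0.002 -0.0075 0 0")

```text
clock: 10.22
eef_pos: [489.4, 8.8, 153.6]
tool_rot: [3.14, -0.002, 1.185]
force: [2.3, 3.8, -0.4]
width: -0.3
```

```bash
python3 - <<'E'
from h import *
st()
p=shot('scene','s3')
a=p['color'][130:290,150:490,::-1]; cv2.imwrite('pics/s3c.png',cv2.resize(a,None,fx=2.35,fy=2.35,interpolation=cv2.INTER_CUBIC))
delta([(-11.5,39.5,145.4)])
E
```

```text
t 10.225 clamp xyz [ -1.4  37.8 153.6] toolx ang rel clamp deg -0.22 F clamp [ 4.36 -0.7  -0.44] w -0.3 q [-0.45  0.58  0.55  2.05 -0.5   0.64  0.05]
(-11.5, 39.5, 145.4) -> [-0.008  -0.0013  0.0077]
```

View pics/s3c.png

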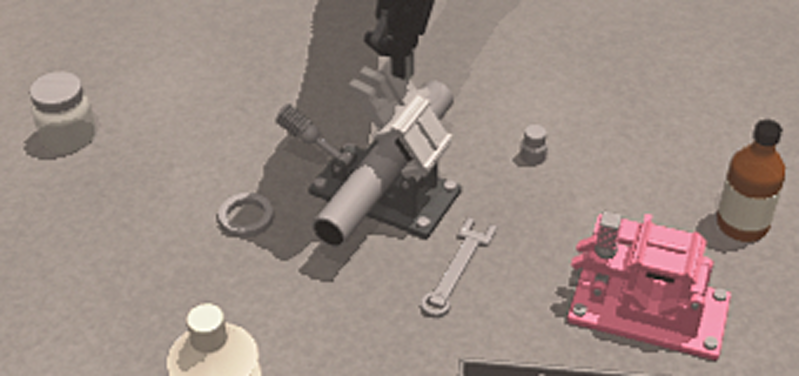

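Request:
drive_tool(deltas="-0.0105 0 0.0055 0 0; -0.019 0 0.0115 0 0; -0.0275 0 0.018 0 0; -0.0345 0 0.026 0 0; -0.039 0 0.033 0 0; -0.043 0 0.0405 0 0; -0.047 0 0.0485 0 0; -0.049 0 0.054 0 0; -0.0505 0 0.0595 0 0; -0.052 0 0.0625 0 0")

```text
clock: 11.52
eef_pos: [469.0, -39.1, 89.9]
tool_rot: [-3.141, 0.0, 1.185]
force: [0.7, -0.6, 3.6]
width: 0.0
```

```bash
python3 - <<'E'
from h import *
st();st()
p=shot('scene','s4')
a=p['color'][150:250,230:390,::-1]; cv2.imwrite('pics/s4c.png',cv2.resize(a,None,fx=5,fy=5,interpolation=cv2.INTER_CUBIC))
st()
E
```

```text
t 11.525 clamp xyz [-53.5  38.9  89.9] toolx ang rel clamp deg -0.25 F clamp [-0.26 -0.88  3.56] w 0.0 q [-0.26  0.66  0.42  2.14 -0.59  0.46  0.24]
t 11.525 clamp xyz [-53.5  38.9  89.9] toolx ang rel clamp deg -0.25 F clamp [-0.26 -0.88  3.56] w 0.0 q [-0.26  0.66  0.42  2.14 -0.59  0.46  0.24]
t 11.575 clamp xyz [-53.5  39.   89.7] toolx ang rel clamp deg -0.25 F clamp [-0.75 -0.91  0.75] w 0.4 q [-0.26  0.66  0.42  2.14 -0.59  0.46  0.24]
```

View pics/s4c.png

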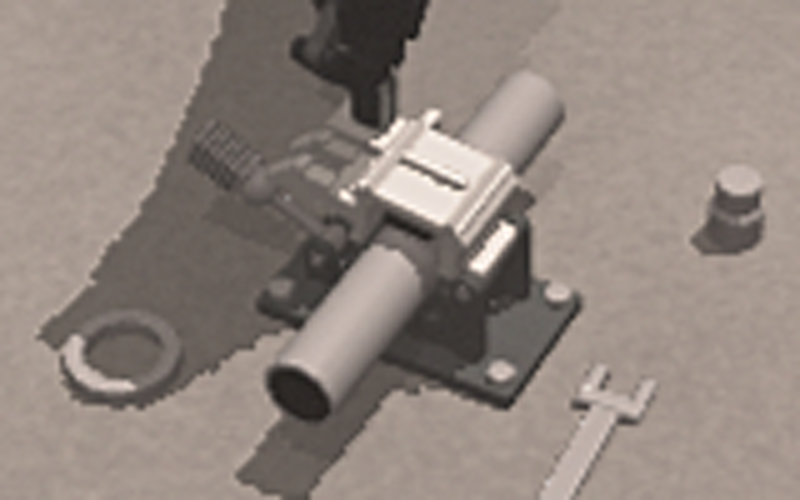

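Request:
drive_tool(deltas="0 0 0.001 0 0; 0 0 0.002 0 0; 0 0 0.003 0 0; 0 0 0.004 0 0; 0 0 0.005 0 0; 0 0 0.006 0 0")

```text
clock: 12.32
eef_pos: [469.1, -39.1, 84.2]
tool_rot: [-3.141, 0.0, 1.185]
force: [-2.1, -1.8, 1.9]
width: -0.2
```

Request:
drive_tool(deltas="0 0 0.001 0 0; 0 0 0.002 0 0; 0 0 0.003 0 0")

```text
clock: 12.7
eef_pos: [469.2, -39.1, 81.2]
tool_rot: [3.142, 0.0, 1.185]
force: [-2.3, -1.2, 3.1]
width: -0.1
```

Request:
drive_tool(deltas="0 0 0.001 0 0; 0 0 0.002 0 0")

```text
clock: 12.95
eef_pos: [469.2, -39.2, 79.2]
tool_rot: [3.141, 0.0, 1.185]
force: [-0.6, -1.6, 2.8]
width: 0.2
```

Request:
drive_tool(deltas="0 0 0.001 0 0; 0 0 0.002 0 0")

```text
clock: 13.2
eef_pos: [469.2, -39.2, 77.2]
tool_rot: [3.141, 0.0, 1.185]
force: [-1.5, -1.2, 4.0]
width: 0.1
```

Request:
drive_tool(deltas="0 0 0.001 0 0")

```text
clock: 13.32
eef_pos: [469.2, -39.3, 76.5]
tool_rot: [3.141, 0.0, 1.184]
force: [-2.5, -2.1, 10.3]
width: 0.2
```

Request:
drive_tool(deltas="0 0 0.0003 0 0; 0 0 0.0003 0 0")

```text
clock: 13.58
eef_pos: [469.2, -39.3, 76.4]
tool_rot: [3.141, -0.0, 1.184]
force: [-1.5, -2.2, 8.6]
width: -0.0
```

```bash
python3 - <<'E'
from h import *
for i in range(2):
    st(); imaging.get_image('wrist')
st(); s=ctrl.read_state(); print(s['torque'])
E
```

```text
t 13.575 clamp xyz [-53.6  38.6  76.4] toolx ang rel clamp deg -0.27 F clamp [-2.61  0.54  8.58] w -0.0 q [-0.24  0.68  0.39  2.15 -0.62  0.42  0.26]
t 13.625 clamp xyz [-53.6  38.6  76.4] toolx ang rel clamp deg -0.26 F clamp [-2.97  0.96  8.76] w -0.0 q [-0.24  0.68  0.39  2.15 -0.62  0.42  0.26]
t 13.675 clamp xyz [-53.6  38.6  76.4] toolx ang rel clamp deg -0.26 F clamp [-2.51  0.13  8.77] w 0.0 q [-0.24  0.68  0.39  2.15 -0.62  0.42  0.26]
[-0.52153392  0.47823131 -0.00176859]
```

Request:
drive_tool(deltas="0 0 -0.0025 0 0; -0.0075 -0.001 -0.0025 0 0; -0.0075 -0.001 -0.001 0 0; -0.0075 -0.001 -0.0003 0 0; -0.0075 -0.001 0 0 0; -0.0075 -0.001 0.0003 0 0;-0.0075 -0.001 0.0005 0 0")

```text
clock: 14.55
eef_pos: [465.1, -45.9, 76.1]
tool_rot: [-3.141, -0.0, 1.184]
force: [-3.6, -0.6, 12.5]
width: -0.3
```

Request:
drive_tool(deltas="0 0 0.0003 0 0; 0 0 0.0005 0 0")

```text
clock: 14.8
eef_pos: [465.1, -46.0, 75.8]
tool_rot: [-3.141, -0.001, 1.184]
force: [-3.8, -1.0, 14.8]
width: 0.1
```

```bash
python3 - <<'E'
from h import *
for i in range(4):
    imaging.get_image('wrist'); st()
E
```

```text
t 14.85 clamp xyz [-61.2  39.9  75.8] toolx ang rel clamp deg -0.28 F clamp [-2.43  2.94 14.3 ] w -0.1 q [-0.22  0.68  0.38  2.15 -0.62  0.41  0.27]
t 14.9 clamp xyz [-61.2  39.9  75.8] toolx ang rel clamp deg -0.28 F clamp [-1.41  3.65 14.07] w 0.1 q [-0.22  0.68  0.38  2.15 -0.62  0.41  0.27]
t 14.95 clamp xyz [-61.3  39.9  75.8] toolx ang rel clamp deg -0.28 F clamp [-1.13  3.15 13.71] w 0.3 q [-0.22  0.68  0.38  2.15 -0.62  0.41  0.27]
t 15.0 clamp xyz [-61.2  39.9  75.8] toolx ang rel clamp deg -0.28 F clamp [-1.04  2.6  14.05] w -0.1 q [-0.22  0.68  0.38  2.15 -0.62  0.41  0.27]
```

Request:
drive_tool(deltas="0 0 0 0 0; 0 0 -0.001 0 0; 0 0 -0.003 0 0; 0 0 -0.015 0 0; 0 0 -0.05 0 0; -0.02 0.01 -0.09 0 0.03; -0.045 0.025 -0.11 0 0.045; -0.068 0.039 -0.115 0 0.045; -0.068 0.039 -0.115 0 0.045")

```text
clock: 16.12
eef_pos: [476.5, -125.4, 191.3]
tool_rot: [3.139, 0.0, 1.181]
force: [-0.2, 0.1, 0.4]
width: 44.9
```

```bash
python3 - <<'E'
from h import *
np.set_printoptions(precision=2,suppress=True)
st()
p=shot('wrist','w5'); p2=shot('top','top5')
a=p2['color'][170:290,270:430,::-1]; cv2.imwrite('pics/top5c.png',cv2.resize(a,None,fx=5,fy=5,interpolation=cv2.INTER_CUBIC))
C=cloud(p); T=toclamp(C.reshape(-1,3)); 
m=(T[:,0]<-70)&(T[:,0]>-170)&(T[:,2]>30)&(T[:,2]<110)&(abs(T[:,1])<16)
B=T[m]
for lo in range(-156,-60,6):
    b=B[(B[:,0]>=lo)&(B[:,0]<lo+6)]
    if len(b)>4: print(lo,len(b),np.percentile(b[:,1],[2,98]),np.percentile(b[:,2],[5,50,97]))
m=(T[:,0]<-10)&(T[:,0]>-110)&(T[:,2]>55)&(T[:,2]<100)&(abs(T[:,1])<56)&(abs(T[:,1])>24)
B=T[m]
for lo in range(-100,-10,6):
    b=B[(B[:,0]>=lo)&(B[:,0]<lo+6)]
    if len(b)>4: print('tab',lo,len(b),np.percentile(b[:,1],[2,98]),np.percentile(b[:,2],[5,50,97]))
E
```

```text
t 16.125 clamp xyz [-130.8   -0.3  191.3] toolx ang rel clamp deg -0.43 F clamp [-0.02  0.24  0.41] w 44.9 q [-0.2   0.52  0.59  2.   -0.43  0.73  0.26]
-150 27 [-9.5   8.08] [66.42 68.5  72.69]
-144 115 [-10.02   8.62] [73.38 78.42 79.78]
-138 187 [-10.83   9.41] [75.05 77.18 79.38]
-132 192 [-10.95   9.37] [72.19 74.08 76.42]
-126 179 [-10.35   9.4 ] [68.97 71.47 73.32]
-120 186 [-10.44   9.38] [65.99 68.41 70.15]
-114 186 [-10.61   8.58] [58.78 65.3  68.13]
-108 180 [-11.71  10.43] [55.52 61.69 63.8 ]
-102 169 [-10.8    9.15] [53.99 59.82 62.84]
-96 130 [-14.29  13.72] [47.89 54.81 63.47]
-90 229 [-15.37  15.44] [45.74 64.85 69.29]
-84 239 [-15.73  15.23] [42.84 71.14 75.02]
-78 261 [-15.38  15.27] [39.73 76.99 80.7 ]
-72 79 [-14.87  15.57] [38.52 79.56 81.26]
tab -82 68 [24.75 50.51] [74.85 75.88 77.1 ]
tab -76 273 [24.4 50.7] [74.72 75.81 77.11]
tab -70 279 [24.16 50.82] [74.64 75.84 77.11]
tab -64 273 [24.66 50.57] [74.68 75.85 77.12]
tab -58 280 [24.54 51.05] [74.68 75.78 77.03]
tab -52 281 [24.34 50.59] [74.66 75.86 77.15]
tab -46 284 [24.69 50.83] [74.57 75.72 77.25]
tab -40 294 [24.56 50.57] [74.56 75.73 77.15]
tab -34 498 [-30.09  50.73] [74.86 84.93 98.7 ]
tab -28 258 [31.03 50.73] [90.64 91.76 93.2 ]
tab -22 391 [-55.14  54.7 ] [59.17 69.29 72.81]
tab -16 612 [-54.9  55. ] [72.54 75.44 78.32]
```

View pics/w5.png

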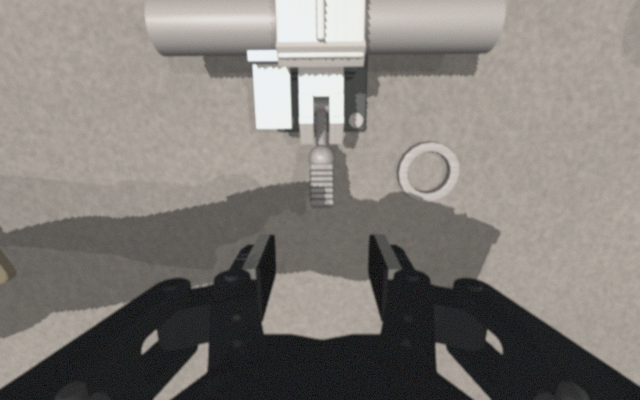

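View pics/top5c.png

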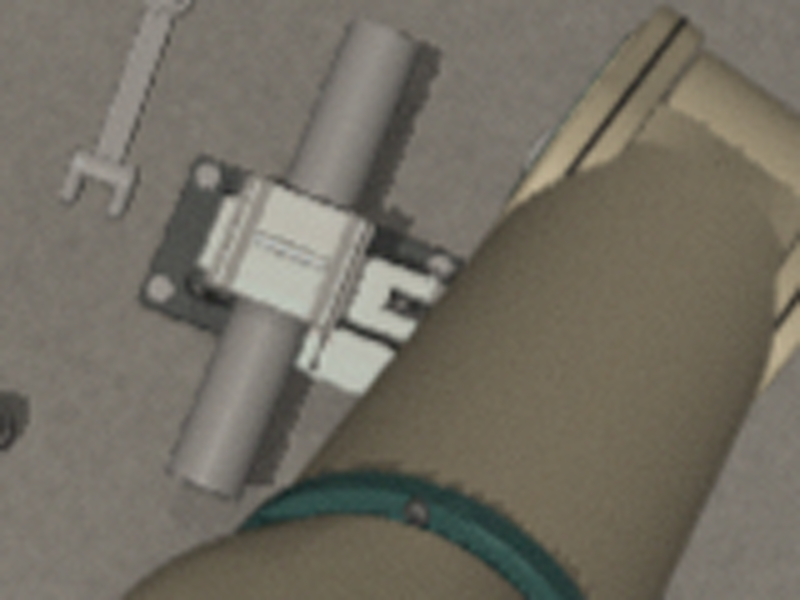

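Request:
drive_tool(deltas="0.0005 0 0.04 -0.4 0.045; 0.001 0 0.08 -0.4 0.045; 0.002 0 0.115 -0.4 0.045; 0.002 0 0.135 -0.4 0.045; 0.002 0 0.147 -0.4 0.045; 0.002 0 0.147 -0.4 0.045")

```text
clock: 16.98
eef_pos: [476.2, -120.7, 42.4]
tool_rot: [-3.14, -0.0, 1.192]
force: [-0.7, 0.2, 0.2]
width: 44.8
```

```bash
python3 - <<'E'
from h import *
st()
p=shot('wrist','w6')
E
```

```text
t 16.975 clamp xyz [-126.5    1.8   42.4] toolx ang rel clamp deg 0.2 F clamp [-0.1   0.75  0.24] w 44.8 q [-0.03  0.76  0.33  2.1  -0.64  0.38  0.44]
```

View pics/w6.png

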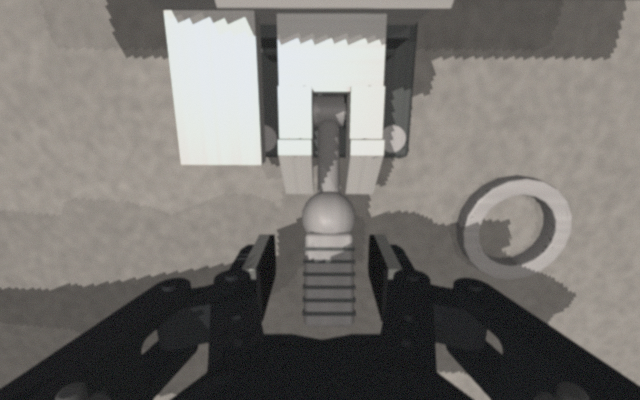

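Request:
drive_tool(deltas="-0.0025 0.0024 0 0 0.045; -0.0025 0.0024 0 0 0.045; -0.0025 0.0024 0 0 0; -0.0025 0.0024 0 0 0; -0.0025 0.0024 0 0 0; -0.0025 0.0024 0 0 0; -0.0025 0.0024 0 0 0")

```text
clock: 17.9
eef_pos: [477.9, -124.7, 43.1]
tool_rot: [-3.142, -0.0, 1.192]
force: [-1.5, -0.6, 4.9]
width: 19.0
```

```bash
python3 - <<'E'
from h import *
st()
def tgt(a,d,r0=76.5): return np.array([-60-(r0+d)*np.sin(a),0,30+(r0+d)*np.cos(a)])
a0=1.12
t0=tgt(a0,0)
for a,d in [(1.12,0),(1.12,3),(1.12,6),(1.12,9),(1.10,12),(1.07,14.5),(1.03,16.5),(.97,18),(.9,18),(.82,18),(.74,18),(.66,18),(.58,18),(.5,18),(.42,18),(.34,18),(.26,18),(.18,18),(.1,18),(.04,18),(0,18)]:
    e=(tgt(a,d)-t0)/1000; print(a,d,(e[0].round(4),-e[2].round(4)))
E
```

```text
t 17.9 clamp xyz [-129.6   -1.3   43.1] toolx ang rel clamp deg 0.15 F clamp [-1.16  1.2   4.93] w 19.0 q [-0.02  0.76  0.34  2.1  -0.64  0.39  0.45]
1.12 0 (np.float64(0.0), np.float64(-0.0))
1.12 3 (np.float64(-0.0027), np.float64(-0.0013))
1.12 6 (np.float64(-0.0054), np.float64(-0.0026))
1.12 9 (np.float64(-0.0081), np.float64(-0.0039))
1.1 12 (np.float64(-0.01), np.float64(-0.0068))
1.07 14.5 (np.float64(-0.011), np.float64(-0.0104))
1.03 16.5 (np.float64(-0.0109), np.float64(-0.0145))
0.97 18 (np.float64(-0.0091), np.float64(-0.0201))
0.9 18 (np.float64(-0.0052), np.float64(-0.0254))
0.82 18 (np.float64(-0.0002), np.float64(-0.0311))
0.74 18 (np.float64(0.0051), np.float64(-0.0365))
0.66 18 (np.float64(0.0109), np.float64(-0.0413))
0.58 18 (np.float64(0.0171), np.float64(-0.0457))
0.5 18 (np.float64(0.0236), np.float64(-0.0496))
0.42 18 (np.float64(0.0303), np.float64(-0.053))
0.34 18 (np.float64(0.0373), np.float64(-0.0558))
0.26 18 (np.float64(0.0446), np.float64(-0.058))
0.18 18 (np.float64(0.0519), np.float64(-0.0596))
0.1 18 (np.float64(0.0594), np.float64(-0.0607))
0.04 18 (np.float64(0.0651), np.float64(-0.0611))
0 18 (np.float64(0.0689), np.float64(-0.0612))
```

Request:
drive_tool(deltas="-0.0013 0 -0.0007 0 0; -0.0027 0 -0.0013 0 0; -0.0054 0 -0.0026 0 0; -0.0081 0 -0.0039 0 0; -0.0081 0 -0.0039 0 0")

```text
clock: 18.52
eef_pos: [475.1, -131.6, 46.9]
tool_rot: [-3.141, -0.001, 1.192]
force: [2.5, 5.9, -0.7]
width: 19.3
```

```bash
python3 - <<'E'
from h import *
st()
p=shot('wrist','w7')
E
```

```text
t 18.525 clamp xyz [-137.1   -1.2   46.9] toolx ang rel clamp deg 0.17 F clamp [ 6.38 -0.11 -0.7 ] w 19.3 q [-0.01  0.75  0.34  2.1  -0.63  0.4   0.46]
```

View pics/w7.png

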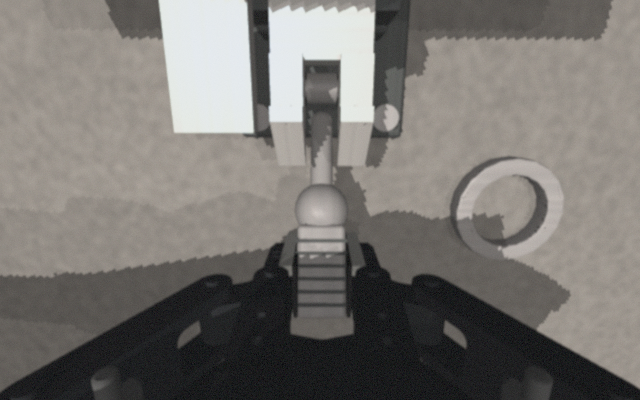

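Request:
drive_tool(deltas="-0.001 0 -0.0015 0 0; -0.0019 0 -0.0029 0 0; -0.0029 0 -0.0065 0 0; -0.0028 0 -0.0106 0 0; -0.001 0 -0.0162 0 0; 0.0029 0 -0.0215 0 0; 0.0079 0 -0.0272 0 0; 0.0132 0 -0.0326 0 0; 0.019 0 -0.0374 0 0; 0.0252 0 -0.0418 0 0; 0.0252 0 -0.0418 0 0")

```text
clock: 19.95
eef_pos: [484.4, -108.1, 89.0]
tool_rot: [-3.141, -0.001, 1.192]
force: [-0.3, 0.0, -9.9]
width: 19.0
```

```bash
python3 - <<'E'
from h import *
st()
p=shot('wrist','w8'); p=shot('scene','s8')
a=p['color'][150:250,230:390,::-1]; cv2.imwrite('pics/s8c.png',cv2.resize(a,None,fx=5,fy=5,interpolation=cv2.INTER_CUBIC))
E
```

```text
t 19.95 clamp xyz [-111.7   -1.1   89. ] toolx ang rel clamp deg 0.2 F clamp [-0.07  0.25 -9.95] w 19.0 q [-0.12  0.68  0.43  2.07 -0.58  0.5   0.37]
```

View pics/w8.png

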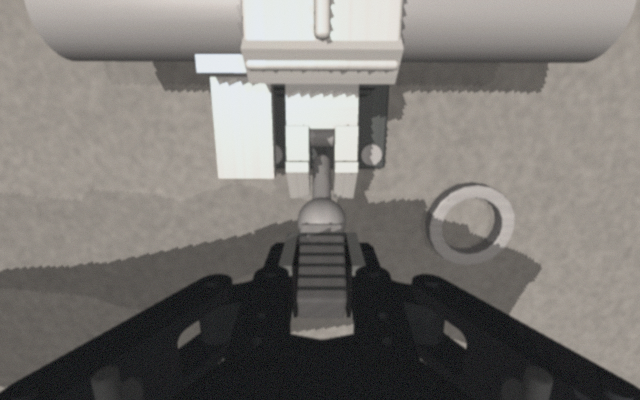

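View pics/s8c.png

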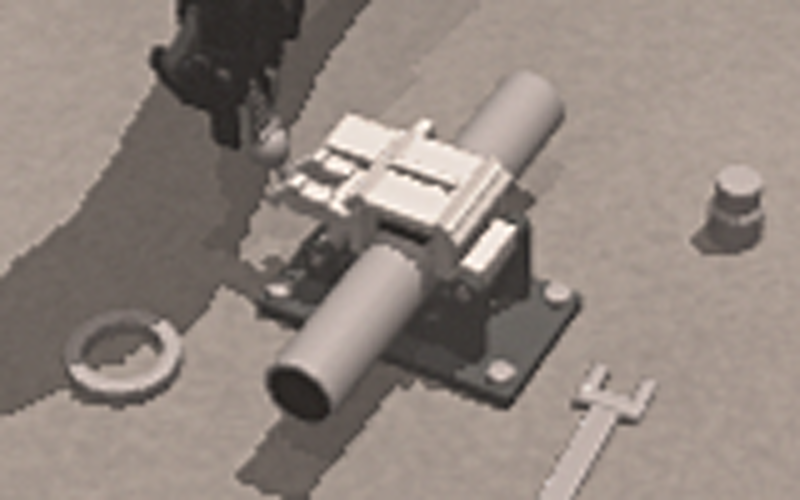

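Request:
drive_tool(deltas="0.0065 0 -0.0039 0 0; 0.0132 0 -0.0073 0 0; 0.0202 0 -0.0101 0 0; 0.0275 0 -0.0123 0 0; 0.031 0 -0.0132 0 0; 0.0348 0 -0.0139 0 0; 0.0385 0 -0.0145 0 0; 0.0423 0 -0.015 0 0; 0.0423 0 -0.015 0 0")

```text
clock: 21.18
eef_pos: [499.8, -69.8, 103.8]
tool_rot: [-3.142, 0.001, 1.192]
force: [-3.1, -4.9, -8.8]
width: 19.2
```

```bash
python3 - <<'E'
from h import *
st()
p=shot('wrist','w9'); p=shot('scene','s9')
a=p['color'][150:250,230:390,::-1]; cv2.imwrite('pics/s9c.png',cv2.resize(a,None,fx=5,fy=5,interpolation=cv2.INTER_CUBIC))
E
```

```text
t 21.175 clamp xyz [-70.5  -1.1 103.8] toolx ang rel clamp deg 0.15 F clamp [-5.66  1.04 -8.75] w 19.2 q [-0.23  0.67  0.47  2.04 -0.57  0.56  0.27]
```

View pics/w9.png

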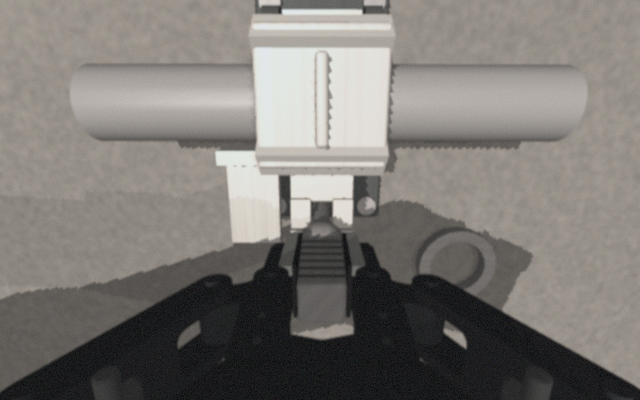

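View pics/s9c.png

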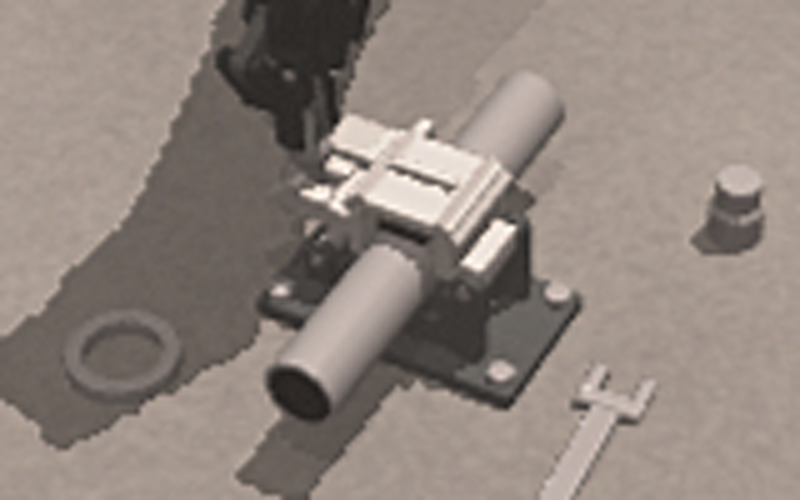

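Request:
drive_tool(deltas="0.003 0 -0.0003 0 0; 0.006 0 -0.0004 0 0; 0.009 0 -0.0005 0 0; 0.0108 0 -0.0005 0 0; 0.0108 0 0 0 0; 0.0108 0 0.002 0 0;0.0108 0 0.004 0 0")

```text
clock: 22.15
eef_pos: [503.6, -60.0, 99.9]
tool_rot: [-3.142, 0.001, 1.191]
force: [-3.4, -4.1, -7.4]
width: 19.1
```

```bash
python3 - <<'E'
from h import *
st()
E
```

```text
t 22.15 clamp xyz [-60.   -1.1  99.9] toolx ang rel clamp deg 0.12 F clamp [-5.08  1.63 -7.36] w 19.1 q [-0.25  0.68  0.47  2.04 -0.58  0.55  0.25]
```

Request:
drive_tool(deltas="0 0 0.0015 0 0; 0 0 0.003 0 0; 0 0 0.0045 0 0; 0 0 0.0045 0 0")

```text
clock: 22.65
eef_pos: [503.8, -59.8, 95.9]
tool_rot: [-3.142, -0.0, 1.191]
force: [-3.4, -4.8, -2.3]
width: 19.2
```

Request:
drive_tool(deltas="0 0 0.001 0 0; 0 0 0.0015 0 0")

```text
clock: 22.9
eef_pos: [503.8, -59.8, 95.0]
tool_rot: [3.141, -0.001, 1.191]
force: [-4.7, -3.9, 6.2]
width: 19.2
```

```bash
python3 - <<'E'
from h import *
st()
p=shot('wrist','w10'); 
E
```

```text
t 22.9 clamp xyz [-59.7  -1.2  95. ] toolx ang rel clamp deg 0.12 F clamp [-5.36  2.92  6.17] w 19.2 q [-0.24  0.69  0.46  2.04 -0.58  0.54  0.26]
```

View pics/w10.png

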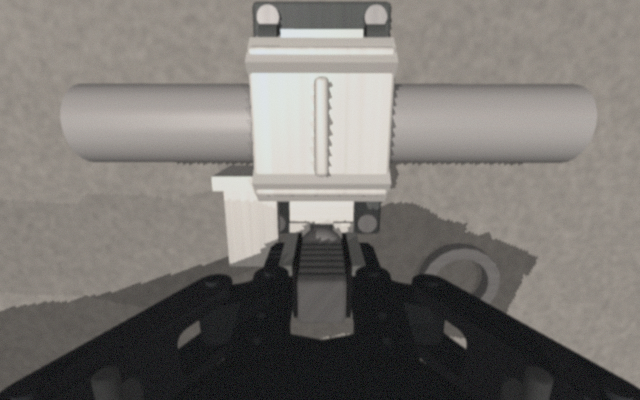

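Request:
drive_tool(deltas="0 0 -0.0008 0 0; 0 0 -0.0008 0 0.03; 0 0 -0.0008 0 0.045; 0 0 -0.0008 0 0.045; 0 0 -0.0008 0 0.045; 0 0 -0.02 0 0.045; 0 0 -0.06 0 0.045; 0 0 -0.1 0 0.045; 0 0 -0.1 0 0.045")

```text
clock: 24.08
eef_pos: [506.0, -59.9, 196.2]
tool_rot: [3.136, -0.002, 1.192]
force: [0.2, -0.5, -0.2]
width: 45.1
```

```bash
python3 - <<'E'
from h import *
np.set_printoptions(precision=2,suppress=True)
st()
p=shot('wrist','w11'); p2=shot('scene','s11')
a=p2['color'][150:250,230:390,::-1]; cv2.imwrite('pics/s11c.png',cv2.resize(a,None,fx=5,fy=5,interpolation=cv2.INTER_CUBIC))
for n,q in (('w',p),('s',p2)):
    C=cloud(q); T=toclamp(C.reshape(-1,3))
    m=(abs(T[:,1])<13)&(T[:,2]>84)&(T[:,2]<150)&(T[:,0]<-35)&(T[:,0]>-110); B=T[m]
    for lo in range(84,150,6):
        b=B[(B[:,2]>=lo)&(B[:,2]<lo+6)]
        if len(b)>3: print(n,lo,len(b),np.percentile(b[:,0],[2,50,98]),np.percentile(b[:,1],[2,98]),np.median(b[:,2]))
    for t in ['nut','grip','cap_seat','bolt_lift']:
        print(t,[(np.round(d['point']),round(d['score'],2)) for d in models.landmark_of(q,t)[:2]], proj(q,toworld({'nut':(-60,0,86),'grip':(-60,0,112),'cap_seat':(-60,0,86),'bolt_lift':(-60,0,35)}[t])))
E
```

```text
t 24.075 clamp xyz [-58.9  -3.2 196.2] toolx ang rel clamp deg 0.16 F clamp [-0.38 -0.41 -0.24] w 45.1 q [-0.35  0.54  0.62  1.96 -0.45  0.77  0.14]
w 84 67 [-61.93 -52.55 -51.11] [-12.34   8.09] 87.70481949157809
w 90 44 [-54.22 -53.53 -52.32] [-6.53  6.05] 91.51690473865904
w 96 66 [-54.43 -53.65 -53.2 ] [-10.69   9.19] 100.35610424765909
w 102 61 [-54.7  -53.91 -53.54] [-10.61   8.97] 105.69094859751863
w 108 59 [-54.95 -54.3  -53.65] [-10.47   9.56] 110.73155402258229
w 114 88 [-55.35 -54.61 -54.02] [-10.43   9.32] 116.02483746658443
w 120 117 [-75.47 -55.48 -54.61] [-11.01   9.84] 123.96185697097283
w 126 759 [-74.3  -64.06 -55.06] [-10.03   8.96] 129.17118535720007
nut [(array([322., 201.]), 0.72), (array([318.,  74.]), 0.43)] [317.14 195.29 261.37]
grip [(array([320., 210.]), 0.78)] [316.91 204.25 236.27]
cap_seat [(array([318., 196.]), 0.7)] [317.14 195.29 261.37]
bolt_lift [(array([319., 182.]), 0.72)] [317.49 181.93 310.61]
s 84 20 [-71.02 -54.12 -41.87] [-12.39   8.81] 87.64003974257736
s 90 14 [-72.9  -57.14 -53.2 ] [-11.99   5.66] 93.11962658682467
s 96 14 [-71.69 -58.65 -53.47] [-12.91   6.06] 99.37806652345876
s 102 18 [-74.09 -57.79 -53.99] [-12.73   4.73] 104.37443851020782
s 108 16 [-73.83 -56.87 -53.74] [-12.76   6.06] 111.77505644173061
s 114 15 [-74.22 -58.89 -54.97] [-12.58   2.61] 118.0406588555237
s 120 14 [-73.45 -58.46 -54.86] [-12.73   9.77] 123.68483964148072
s 126 35 [-73.67 -64.32 -54.74] [-12.66   6.92] 127.84065202211184
nut [(array([291., 184.]), 0.63), (array([409., 235.]), 0.6)] [ 295.28  181.85 1376.02]
grip [(array([294., 177.]), 0.74), (array([409., 228.]), 0.63)] [ 294.85  174.62 1358.08]
cap_seat [(array([299., 182.]), 0.96), (array([410., 235.]), 0.9)] [ 295.28  181.85 1376.02]
bolt_lift [(array([297., 197.]), 0.7), (array([403., 252.]), 0.49)] [ 296.08  195.52 1411.2 ]
```

View pics/w11.png

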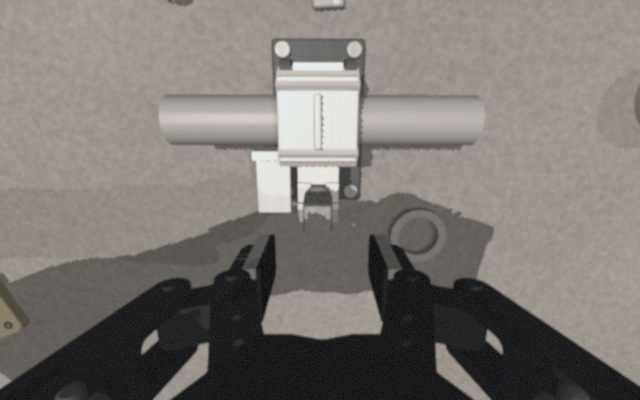

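View pics/s11c.png

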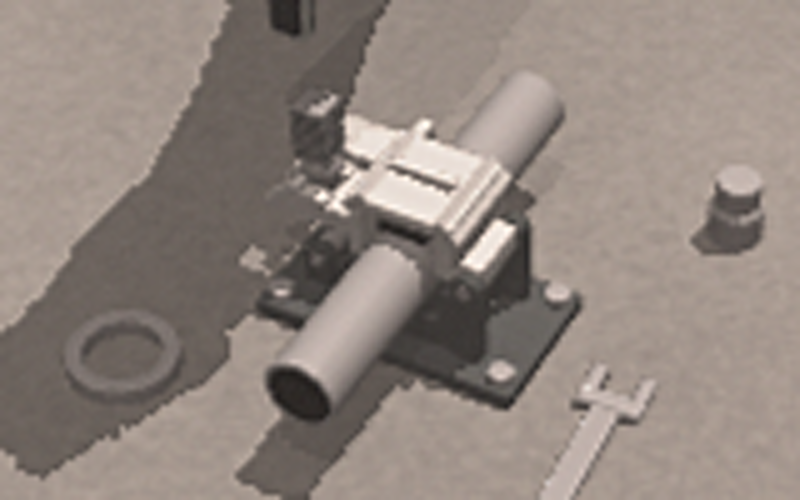

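```bash
python3 - <<'E'
from h import *
np.set_printoptions(precision=2,suppress=True)
p=load('w11'); C=cloud(p); T=toclamp(C.reshape(-1,3)); Z=T[:,2]
print('table',np.median(Z[abs(Z)<6]))
m=(abs(T[:,1]-38)<12)&(Z>72)&(Z<80)&(T[:,0]<-30)&(T[:,0]>-100); print('tab end X',np.percentile(T[m,0],[0.5,2]),'z',np.median(Z[m]))
m=(abs(T[:,1])<40)&(Z>8)&(Z<16); print('foot X',np.percentile(T[m,0],[.2,99.8]))
m=(T[:,2]>79)&(Z<84)&(abs(T[:,0])<12)&(abs(T[:,1])>40)&(abs(T[:,1])<100); 
# tube axis
m=(Z>66)&(Z<86)&(abs(T[:,0])<26)&(abs(T[:,1])>40)&(abs(T[:,1])<110); P=T[m]
from scipy.optimize import least_squares
r=least_squares(lambda q:np.hypot(P[:,0]-q[0]-q[1]*P[:,1],P[:,2]-q[2])-21,[0,0,60],loss='soft_l1'); print('tube',r.x)
m=(Z>50)&(abs(T[:,0])<21); print('tube Y',np.percentile(T[m,1],[.1,99.9]))
a=p['color'][150:250,240:400,::-1]; cv2.imwrite('pics/w11c.png',cv2.resize(a,None,fx=5,fy=5,interpolation=cv2.INTER_CUBIC))
m=(abs(T[:,1])<8)&(Z>127)&(Z<132)&(T[:,0]<-40)&(T[:,0]>-90); print('grip top X',np.percentile(T[m,0],[1,99]), np.polyfit(T[m,0],Z[m],1),np.median(Z[m]))
E
```

```text
table -0.5780650623965471
tab end X [-77.22 -76.54] z 75.43021859928996
foot X [-83.34 107.41]
tube [ 0.4  -0.   59.28]
tube Y [-133.83  125.66]
grip top X [-74.43 -55.33] [  0.03 131.29] 129.27597350178232
```

View pics/w11c.png

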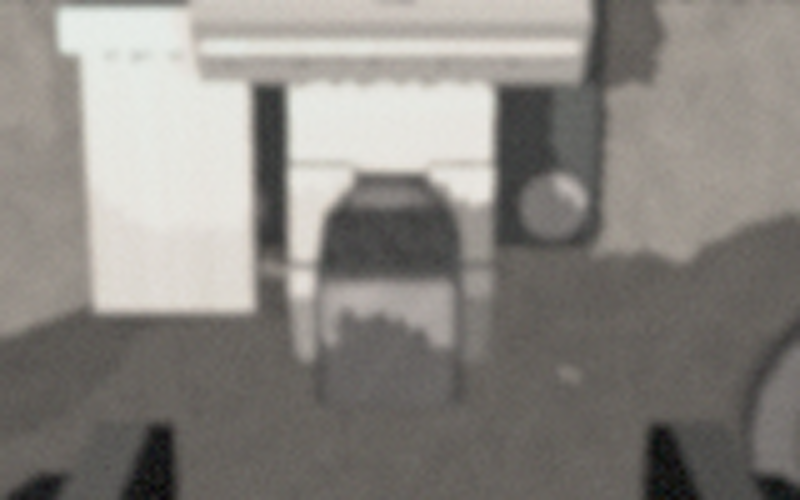

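Request:
drive_tool(deltas="-0.02 -0.001 0 0 0; -0.041 -0.002 0 0 0; -0.041 -0.002 0.03 0 0; -0.041 -0.002 0.07 0 0; -0.041 -0.002 0.085 0 0; -0.035 -0.002 0.085 0 0; -0.031 -0.002 0.085 0 0; -0.028 -0.002 0.085 0 0")

```text
clock: 25.58
eef_pos: [492.7, -84.5, 109.7]
tool_rot: [3.139, -0.001, 1.192]
force: [-1.3, -1.7, 0.1]
width: 0.2
```

```bash
python3 - <<'E'
from h import *
st()
E
```

```text
t 25.575 clamp xyz [-86.7  -0.  109.7] toolx ang rel clamp deg 0.2 F clamp [-2.04  0.61  0.14] w 0.2 q [-0.21  0.66  0.49  2.05 -0.57  0.56  0.31]
```

Request:
drive_tool(deltas="0.0005 0 0 0 0; 0.001 0 0 0 0; 0.0015 0 0 0 0")

```text
clock: 25.95
eef_pos: [492.3, -83.8, 108.9]
tool_rot: [3.141, 0.0, 1.191]
force: [0.6, -0.3, 1.2]
width: 0.0
```

Request:
drive_tool(deltas="0.0005 0 0 0 0; 0.001 0 0 0 0")

```text
clock: 26.2
eef_pos: [492.6, -83.1, 108.8]
tool_rot: [3.141, 0.001, 1.191]
force: [-0.7, -2.1, 2.5]
width: 0.0
```

Request:
drive_tool(deltas="0.0005 0 0 0 0; 0.001 0 0 0 0")

```text
clock: 26.45
eef_pos: [493.0, -82.1, 108.8]
tool_rot: [3.141, 0.001, 1.191]
force: [-1.7, -4.3, 2.5]
width: -0.1
```

Request:
drive_tool(deltas="0.0005 0 0 0 0; 0.001 0 0 0 0")

```text
clock: 26.7
eef_pos: [493.5, -81.0, 108.8]
tool_rot: [3.141, 0.0, 1.191]
force: [-1.3, -4.7, 3.3]
width: -0.1
```

Request:
drive_tool(deltas="0.0005 0 0 0 0; 0.001 0 0 0 0")

```text
clock: 26.95
eef_pos: [493.8, -80.1, 108.8]
tool_rot: [3.141, 0.0, 1.191]
force: [-2.0, -5.3, 5.0]
width: -0.1
```

```bash
python3 - <<'E'
from h import *
st()
E
```

```text
t 26.95 clamp xyz [-82.3   0.6 108.8] toolx ang rel clamp deg 0.13 F clamp [-5.65 -0.06  4.98] w -0.1 q [-0.22  0.66  0.49  2.05 -0.57  0.56  0.3 ]
```

```bash
cat > m.py <<'E'
from h import *
np.set_printoptions(precision=2,suppress=True)
tag=sys.argv[1]; p=shot('wrist',tag); st(); C=cloud(p); T=toclamp(C.reshape(-1,3)); Z=T[:,2]
print('table',np.median(Z[abs(Z)<6]))
m=(abs(T[:,1]-38)<12)&(Z>70)&(Z<84)&(T[:,0]<-36)&(T[:,0]>-74); print('tab z,slope',np.median(Z[m]),np.polyfit(T[m,0],Z[m],1))
m=(abs(T[:,1])<9)&(Z>123)&(Z<136)&(T[:,0]<-40)&(T[:,0]>-90)
if m.sum()>5: print('grip top X',np.percentile(T[m,0],[1,99]),'z',np.median(Z[m]),m.sum())
for y0,y1 in((7,16),(-16,-7)):
  m=(T[:,1]>y0)&(T[:,1]<y1)&(Z>55)&(Z<95)&(T[:,0]>-100)&(T[:,0]<-45); B=T[m]
  print('tine',y0,[(lo,round(float(np.median(B[(B[:,0]>=lo)&(B[:,0]<lo+4),2])),1)) for lo in range(-100,-45,4) if ((B[:,0]>=lo)&(B[:,0]<lo+4)).sum()>3])
m=(abs(T[:,1])<9)&(Z>86)&(Z<128)&(T[:,0]<-45)&(T[:,0]>-80); B=T[m]
print('face',[(lo,round(float(np.median(B[(B[:,2]>=lo)&(B[:,2]<lo+5),0])),1)) for lo in range(86,128,5) if ((B[:,2]>=lo)&(B[:,2]<lo+5)).sum()>3])
a=p['color'][130:270,220:430,::-1]; cv2.imwrite('pics/'+tag+'c.png',cv2.resize(a,None,fx=3.8,fy=3.8,interpolation=cv2.INTER_CUBIC))
E
python3 m.py w12
```

```text
t 27.0 clamp xyz [-82.2   0.5 108.8] toolx ang rel clamp deg 0.14 F clamp [-4.86 -0.09  4.36] w -0.0 q [-0.22  0.66  0.49  2.05 -0.57  0.56  0.3 ]
table -0.5737183166457953
tab z,slope 75.47426569590152 [-0.   75.47]
grip top X [-74.93 -50.45] z 128.70838127947985 2501
tine 7 [(-92, 63.5), (-88, 67.4), (-84, 71.0), (-80, 75.7), (-76, 78.9), (-72, 79.3), (-68, 75.7), (-64, 75.6), (-60, 75.6), (-56, 75.5), (-52, 72.7), (-48, 72.5)]
tine -16 [(-76, 79.4), (-72, 79.5), (-64, 75.4), (-60, 75.6), (-56, 75.6), (-52, 73.0), (-48, 72.5)]
face [(86, -50.1), (91, -50.6), (96, -50.3), (101, -50.4), (106, -50.6), (111, -50.7), (116, -50.8), (121, -50.9), (126, -59.3)]
```

View pics/w12c.png

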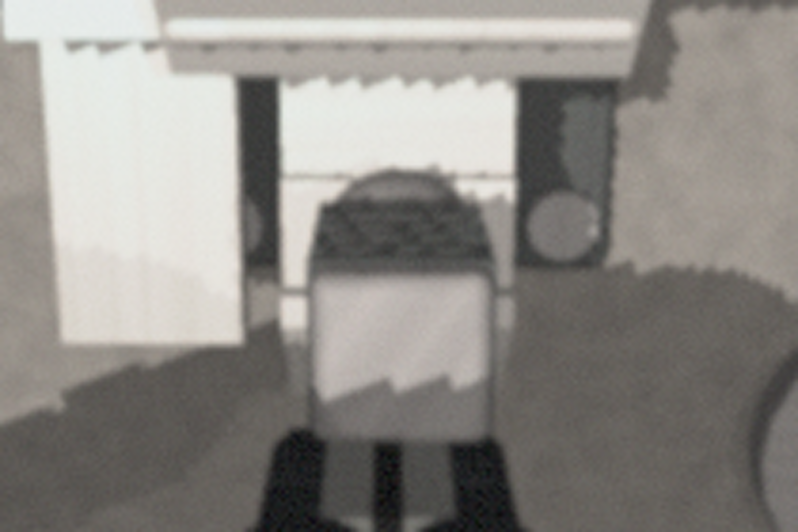

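Request:
drive_tool(deltas="0.0005 0 0 0 0; 0.001 0 0 0 0")

```text
clock: 27.25
eef_pos: [494.1, -79.4, 108.8]
tool_rot: [3.141, 0.001, 1.191]
force: [-2.2, -6.3, 5.1]
width: -0.1
```

```bash
python3 m.py w13
```

```text
t 27.3 clamp xyz [-81.4   0.6 108.8] toolx ang rel clamp deg 0.13 F clamp [-5.76 -0.7   3.91] w 0.2 q [-0.22  0.66  0.49  2.05 -0.57  0.56  0.3 ]
table -0.5691818326490505
tab z,slope 75.47301485345261 [-0.   75.37]
grip top X [-74.09 -49.68] z 128.69950223839936 2492
tine 7 [(-92, 63.6), (-88, 68.1), (-84, 70.9), (-80, 75.2), (-76, 78.9), (-72, 79.5), (-68, 75.5), (-64, 75.5), (-60, 75.7), (-56, 75.4), (-52, 72.8), (-48, 72.4)]
tine -16 [(-76, 79.0), (-72, 79.1), (-64, 75.6), (-60, 75.6), (-56, 75.5), (-52, 73.0), (-48, 72.5)]
face [(86, -49.6), (91, -50.0), (96, -49.8), (101, -49.8), (106, -49.9), (111, -50.0), (116, -50.0), (121, -50.1), (126, -56.0)]
```

Request:
drive_tool(deltas="0.0005 0 0 0 0; 0.001 0 0 0 0")

```text
clock: 27.55
eef_pos: [494.4, -78.8, 108.9]
tool_rot: [3.141, 0.001, 1.191]
force: [-1.7, -5.9, 4.4]
width: -0.1
```

```bash
python3 m.py w14
```

```text
t 27.6 clamp xyz [-80.8   0.6 108.9] toolx ang rel clamp deg 0.12 F clamp [-5.9  -0.61  5.49] w 0.1 q [-0.22  0.66  0.49  2.05 -0.57  0.56  0.29]
table -0.5693891405448994
tab z,slope 75.4721307292948 [ 0.   75.49]
grip top X [-73.39 -49.  ] z 128.65060112191196 2494
tine 7 [(-92, 63.9), (-88, 67.9), (-84, 71.2), (-80, 74.9), (-76, 79.2), (-72, 79.1), (-68, 75.4), (-64, 75.6), (-60, 75.4), (-56, 75.4), (-52, 72.8), (-48, 72.4)]
tine -16 [(-76, 79.2), (-72, 79.5), (-64, 75.7), (-60, 75.6), (-56, 75.5), (-52, 72.7), (-48, 72.6)]
face [(86, -49.3), (91, -49.6), (96, -49.3), (101, -49.2), (106, -49.2), (111, -49.3), (116, -49.4), (121, -49.4), (126, -56.6)]
```

Request:
drive_tool(deltas="-0.005 0 0 0 0; -0.025 0 0 0 0; -0.04 0 -0.03 0 0; -0.04 0 -0.08 0 0; -0.04 0 -0.12 0 0; -0.02 0 -0.14 0 0; -0.01 0 -0.14 0 0; -0.01 0 -0.14 0 0")

```text
clock: 28.6
eef_pos: [490.3, -85.3, 247.5]
tool_rot: [-3.139, -0.0, 1.195]
force: [0.3, 0.4, -0.3]
width: -0.1
```

```bash
python3 m.py w15; python3 - <<'E'
from h import *
p2=shot('scene','s15'); a=p2['color'][130:290,150:490,::-1]; cv2.imwrite('pics/s15c.png',cv2.resize(a,None,fx=2.35,fy=2.35,interpolation=cv2.INTER_CUBIC))
E
```

```text
t 28.65 clamp xyz [-89.4   1.8 247.4] toolx ang rel clamp deg 0.24 F clamp [-0.31 -0.76  0.32] w 0.1 q [-0.35  0.46  0.67  1.92 -0.37  0.88  0.14]
table -0.601306583024467
tab z,slope 75.4237929063001 [-0.  75.3]
grip top X [-68.28 -48.68] z 128.77288975781195 542
tine 7 [(-92, 63.3), (-88, 67.2), (-84, 71.1), (-80, 75.1), (-76, 78.6), (-72, 79.5), (-68, 75.6), (-64, 75.7), (-60, 75.3), (-56, 75.7), (-52, 72.8), (-48, 72.4)]
tine -16 [(-92, 63.5), (-88, 67.5), (-84, 70.7), (-80, 74.5), (-76, 79.0), (-72, 78.8), (-68, 75.6), (-64, 75.2), (-60, 75.4), (-56, 75.2), (-52, 72.4), (-48, 72.6)]
face [(86, -48.6), (101, -48.9), (111, -48.8), (121, -48.8), (126, -57.4)]
```

View pics/w15c.png

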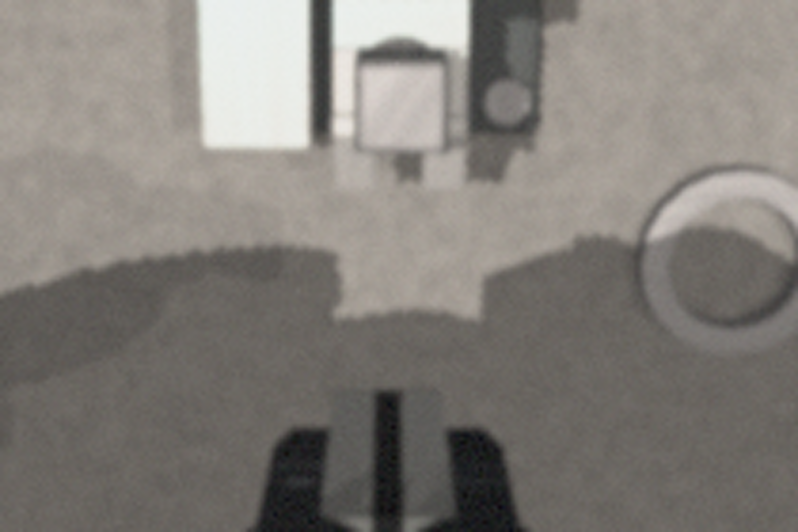

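View pics/s15c.png

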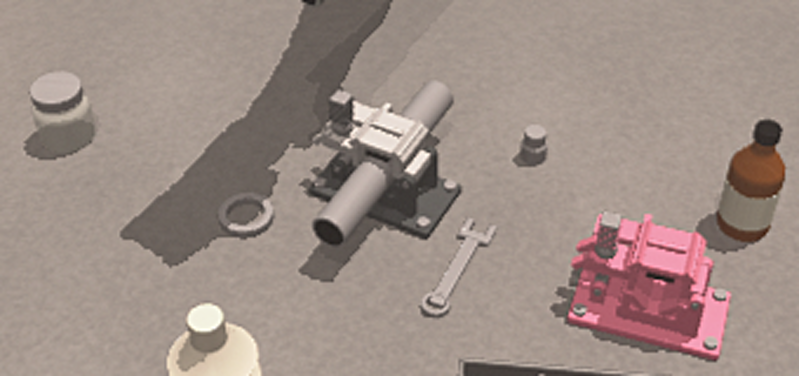

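```bash
python3 -c "
from h import *
st(); print(ctrl.finish_job())"
```

```text
t 28.7 clamp xyz [-90.1   1.7 247.5] toolx ang rel clamp deg 0.17 F clamp [ 0.01 -0.16 -0.07] w 0.1 q [-0.35  0.46  0.68  1.92 -0.37  0.88  0.14]
the job is handed in; nothing more can be done
None
```

The clamp is closed and bolted, and I handed the job in at 28.7 s with the arm clear and touching nothing.

**What I did**
- **Bolt moved aside:** I first pressed the bolt outward to about 1.12 rad so the cap's fork would not hit the nut on the way down.
- **Cap:** I swung the cap over with the shut fingers and felt the liner go solid. I then pressed the tab to a steady 14.0 N; the highest reading was 14.8 N.
- **Bolt:** I pinched the bolt's grip and drew it out about 18 mm. I carried the nut over the lips without touching them and lowered it into the fork, with about 6 N on contact.

**What the last checks showed**
- **Cap:** the tab was level and stayed at the height it was pressed to, so the cap did not open again.
- **Bolt:** it stood upright in the slot, drawn out about 4.4 mm.
- **Tube and bystanders:** the tube was still in its saddle. The things lying around looked unmoved in the picture.

**What disagreed**
- **First release:** the bolt was left leaning out by about 0.06 rad, not fully home. I pushed it in with the shut fingers at no more than about 7 N, and it dropped about 0.6 mm and stood upright.
- **Bolt position:** the camera put it at clamp x between −58.5 and −59.3, against −60 nominal. That is within the 2 mm calibration.

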